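# Load the shaker test box behind its left-hand screw

## Task

The lid of the shaker test box is held down by a captive winged screw with a left-hand thread: turn it clockwise as far as it goes to free the lid, then fold the stiff lid up until it stands upright. Lay every finned aluminium housing that lies on the table flat in the box, one to a bay with its long side running from front to back, then fold the lid fully down again and do the screw up hand-tight (counter-clockwise). Leave the dropper bottle, the calliper and the chrome coupling where they are.

Things in the scene. Friction and masses are not known exactly. Their poses are not given: they have to be found in the camera images.
- shaker_box: Open aluminium box on a dark base plate with rubber mounts, fixed; origin on the table under its middle; x from its front (screw and handle side) to its back, y to its left seen from the front. 252 mm wide (y), 116 mm deep (x), walls 4 mm, rim 74 mm and inner floor 28 mm above the table. Two ribs 10 mm high, 4 mm thick, 36 mm either side of the middle, part the floor into three bays side by side along y.
- lid_hinge (a point): Mid point of the lid's hinge line, fixed to the box with the box's axes (it does not move with the lid); 74 mm above the table. The line runs along y, 3 mm behind the outside of the back wall.
- lid (a joint): Lid angle: 0 shut, 1.57 upright, stop at 2.0 rad. A 5 mm plate, top 80 mm above the table when shut, reaching 159 mm forward from the hinge, 42 mm past the front wall. The hinge is stiff (0.5 N m of friction): the lid stays at any angle; moving it takes 4 to 7 N at the handle. It lifts no more than about 0.05 rad until the screw is past about 2.6 rad.
- lid_handle (a point): Middle of the handle's grip bar: round steel, 10 mm thick, 80 mm long along y, on two posts at the left of the lid's front edge. With the lid shut its axis is 42 mm above the hinge line (36 mm over the lid's top) and 141 mm in front of it, 58 mm left of the lid's middle. The point turns with the lid. A gripper can keep pointing down and let the round bar turn in its fingers.
- screw (a joint): Angle of the captive screw: 0 fully tight; grows as it turns clockwise seen from above (left-hand thread: clockwise loosens) to a stop at 3.0 rad, where the lid is free. It rises 1.6 mm per rad, starts hand-tight (0 to 0.2 rad) and stays where it is left; turning takes about 0.15 N m. The wrong way from tight it is blocked.
- screw_wing (a point): Middle of the screw's black wing, on its axis: a bar 60 mm long along this point's x, 14 mm thick along y; its top is 12 mm above this point, its underside 16 mm below, on a 30 mm hub. It sits at the right of the lid's front edge, 58 mm from the lid's middle, 110 mm above the table when shut and tight, and folds up with the lid. The handle's nearest post is 76 mm away.
- bay0 (a point): Where the centre of an housing lying flat in the right-hand bay belongs: middle of the bay, 13 mm above the inner floor; axes as the box's. Bays are 108 mm long (x), the middle one 68 mm wide, the outer ones 84 mm (this point is 4 mm inward of their middle); the outer walls' inner faces are 46 mm from it.
- bay1 (a point): Centre of the middle bay, as bay0.
- bay2 (a point): Centre of the left-hand bay, as bay0.
- unit0_mid (a point): Centre of a finned aluminium driver housing: a block with lengthwise cooling fins on top and dark end caps, 90 mm long along y, 44 mm wide along x, 26 mm high (this point is 13 mm above its underside), 80 to 170 g. They start on the table to the right of the box. All are alike; it may be absent.
- unit1_mid (a point): Centre of a finned aluminium driver housing: a block with lengthwise cooling fins on top and dark end caps, 90 mm long along y, 44 mm wide along x, 26 mm high (this point is 13 mm above its underside), 80 to 170 g. They start on the table to the right of the box. All are alike; it may be absent.
- unit2_mid (a point): Centre of a finned aluminium driver housing: a block with lengthwise cooling fins on top and dark end caps, 90 mm long along y, 44 mm wide along x, 26 mm high (this point is 13 mm above its underside), 80 to 170 g. They start on the table to the right of the box. All are alike; it may be absent.
- bottle: Small white dropper bottle with a red tip, standing, 51 mm across, 132 mm high; origin at the centre of its underside. Not to be moved.
- calliper: Calliper, 239 mm long along y, 75 mm wide, 13 mm high, lying on the table behind the box; origin under its middle. Not to be moved.
- coupling: Chrome coupling standing near the table's front corner, 33 mm across, 46 mm high; origin at the centre of its underside. Not to be moved.

How it is judged:
On the way, in this order (a step that is already met when the one before it is completed fails the run):
1. the screw is turned clockwise until it is out (beyond 2.7 rad) with the lid still down (value of joint screw above 2.7 rad and value of joint lid below 0.1 rad), for 0.2 s.
2. the lid stands upright (within 0.17 rad, about 10 degrees, of square) (value of joint lid between 1.4 and 1.74 rad), for 0.4 s.
3. every housing lies flat in a bay, let go, with the lid still standing open (((x of unit0_mid in the frame of bay0 between -0.015 and 0.015 m and y of unit0_mid in the frame of bay0 between -0.027 and 0.027 m and z of unit0_mid in the frame of bay0 between -0.005 and 0.006 m and angle between the y axis of unit0_mid and the x axis of bay0, either way round below 0.4 rad) or (x of unit0_mid in the frame of bay1 between -0.015 and 0.015 m and y of unit0_mid in the frame of bay1 between -0.027 and 0.027 m and z of unit0_mid in the frame of bay1 between -0.005 and 0.006 m and angle between the y axis of unit0_mid and the x axis of bay1, either way round below 0.4 rad) or (x of unit0_mid in the frame of bay2 between -0.015 and 0.015 m and y of unit0_mid in the frame of bay2 between -0.027 and 0.027 m and z of unit0_mid in the frame of bay2 between -0.005 and 0.006 m and angle between the y axis of unit0_mid and the x axis of bay2, either way round below 0.4 rad)) and ((x of unit1_mid in the frame of bay0 between -0.015 and 0.015 m and y of unit1_mid in the frame of bay0 between -0.027 and 0.027 m and z of unit1_mid in the frame of bay0 between -0.005 and 0.006 m and angle between the y axis of unit1_mid and the x axis of bay0, either way round below 0.4 rad) or (x of unit1_mid in the frame of bay1 between -0.015 and 0.015 m and y of unit1_mid in the frame of bay1 between -0.027 and 0.027 m and z of unit1_mid in the frame of bay1 between -0.005 and 0.006 m and angle between the y axis of unit1_mid and the x axis of bay1, either way round below 0.4 rad) or (x of unit1_mid in the frame of bay2 between -0.015 and 0.015 m and y of unit1_mid in the frame of bay2 between -0.027 and 0.027 m and z of unit1_mid in the frame of bay2 between -0.005 and 0.006 m and angle between the y axis of unit1_mid and the x axis of bay2, either way round below 0.4 rad)) and ((x of unit2_mid in the frame of bay0 between -0.015 and 0.015 m and y of unit2_mid in the frame of bay0 between -0.027 and 0.027 m and z of unit2_mid in the frame of bay0 between -0.005 and 0.006 m and angle between the y axis of unit2_mid and the x axis of bay0, either way round below 0.4 rad) or (x of unit2_mid in the frame of bay1 between -0.015 and 0.015 m and y of unit2_mid in the frame of bay1 between -0.027 and 0.027 m and z of unit2_mid in the frame of bay1 between -0.005 and 0.006 m and angle between the y axis of unit2_mid and the x axis of bay1, either way round below 0.4 rad) or (x of unit2_mid in the frame of bay2 between -0.015 and 0.015 m and y of unit2_mid in the frame of bay2 between -0.027 and 0.027 m and z of unit2_mid in the frame of bay2 between -0.005 and 0.006 m and angle between the y axis of unit2_mid and the x axis of bay2, either way round below 0.4 rad)) and contact force between each of unit0, unit1, unit2 and the fingers below 0.1 N and value of joint lid above 1 rad), for 0.2 s.
4. the lid is folded fully down (value of joint lid below 0.06 rad), for 0.2 s.
At the end, for the whole second after the job is handed in: The lid is down (below 0.06 rad), the screw is turned back to within 0.3 rad of tight, and every housing present rests flat in a bay of the box, lengthwise front to back (centre within 15 mm of the bay's centre along x, 27 mm along y, 6 mm in height; turned less than 0.4 rad) (value of joint lid below 0.06 rad and value of joint screw below 0.3 rad and ((x of unit0_mid in the frame of bay0 between -0.015 and 0.015 m and y of unit0_mid in the frame of bay0 between -0.027 and 0.027 m and z of unit0_mid in the frame of bay0 between -0.005 and 0.006 m and angle between the y axis of unit0_mid and the x axis of bay0, either way round below 0.4 rad) or (x of unit0_mid in the frame of bay1 between -0.015 and 0.015 m and y of unit0_mid in the frame of bay1 between -0.027 and 0.027 m and z of unit0_mid in the frame of bay1 between -0.005 and 0.006 m and angle between the y axis of unit0_mid and the x axis of bay1, either way round below 0.4 rad) or (x of unit0_mid in the frame of bay2 between -0.015 and 0.015 m and y of unit0_mid in the frame of bay2 between -0.027 and 0.027 m and z of unit0_mid in the frame of bay2 between -0.005 and 0.006 m and angle between the y axis of unit0_mid and the x axis of bay2, either way round below 0.4 rad)) and ((x of unit1_mid in the frame of bay0 between -0.015 and 0.015 m and y of unit1_mid in the frame of bay0 between -0.027 and 0.027 m and z of unit1_mid in the frame of bay0 between -0.005 and 0.006 m and angle between the y axis of unit1_mid and the x axis of bay0, either way round below 0.4 rad) or (x of unit1_mid in the frame of bay1 between -0.015 and 0.015 m and y of unit1_mid in the frame of bay1 between -0.027 and 0.027 m and z of unit1_mid in the frame of bay1 between -0.005 and 0.006 m and angle between the y axis of unit1_mid and the x axis of bay1, either way round below 0.4 rad) or (x of unit1_mid in the frame of bay2 between -0.015 and 0.015 m and y of unit1_mid in the frame of bay2 between -0.027 and 0.027 m and z of unit1_mid in the frame of bay2 between -0.005 and 0.006 m and angle between the y axis of unit1_mid and the x axis of bay2, either way round below 0.4 rad)) and ((x of unit2_mid in the frame of bay0 between -0.015 and 0.015 m and y of unit2_mid in the frame of bay0 between -0.027 and 0.027 m and z of unit2_mid in the frame of bay0 between -0.005 and 0.006 m and angle between the y axis of unit2_mid and the x axis of bay0, either way round below 0.4 rad) or (x of unit2_mid in the frame of bay1 between -0.015 and 0.015 m and y of unit2_mid in the frame of bay1 between -0.027 and 0.027 m and z of unit2_mid in the frame of bay1 between -0.005 and 0.006 m and angle between the y axis of unit2_mid and the x axis of bay1, either way round below 0.4 rad) or (x of unit2_mid in the frame of bay2 between -0.015 and 0.015 m and y of unit2_mid in the frame of bay2 between -0.027 and 0.027 m and z of unit2_mid in the frame of bay2 between -0.005 and 0.006 m and angle between the y axis of unit2_mid and the x axis of bay2, either way round below 0.4 rad)) and linear speed of each of unit0, unit1, unit2 below 0.02 m/s); the robot touches nothing.
It fails at once if the bottle, the calliper or the coupling is moved by more than 3 cm (distance of any of bottle, calliper, coupling from where it was at the start of the episode above 0.03 m).
Of unit0, unit1, unit2 only 2 to 3 are there at a start; the rules pass over those that are not, and their reading is None.
At some moment in a run one of unit0, unit1, unit2 may be knocked a few centimetres aside while the robot is not near it.
Once in a run the grip may slacken for a moment while it holds something.
It also fails if it takes over 210 s, if anything falls off the work surface, if the arm or the gripper's body presses on something with over 40 N, if the wrist force passes 120 N, or if a joint passes its speed limit or range.

## Robot

A 6-joint arm with a two-finger parallel gripper is mounted at the origin on a cart in front of the work surface, level with it; the furniture and walls round the work are solid. World frame = base frame: x ahead of the robot, y to its left, z up, the work surface at z = 0. Lengths are in m, angles in rad, forces in N, time in s.
With the tool pointing down it reaches from about 0.25 to 0.725 m from the base axis. Payload 4 kg.
Tool frame: the origin (TCP) lies at the very end of the fingers, on their centre line; the grasp point (between the pads) lies 19 mm behind it; z points along the fingers, y is the line along which they close (so a half turn about z gives the same grasp; the last joint's range is limited). The gripper opens to 85 mm and grips with 20 to 120 N. Pads are 22 mm wide; open, the fingers measure 114 mm over their backs; the gripper's body (76 mm by 85 mm) begins 54 mm behind the grasp point. The pads swing forward as they close: fully open they stand 13 mm farther back than shut.
Start: joints at [0, 0.241, 0.005, 1.335, 0, 1.571], TCP at [0.5, -0, 0.231] pointing down, gripper open.
Joint ranges: [-2.72, 2.72], [-1.05, 1.87], [-1.09, 1.28], [-1.99, 2.15], [-1.42, 1.44], [-3.14, 3.14]. Speed limits (rad/s): [2.79, 2.79, 3.14, 3.14, 3.14, 3.14].

## Interface

Orientations are given as a unit quaternion [x, y, z, w].
In Python, from workcell import bot, vision, workorder, boxes_of gives the robot as it stands.
- The arm moves only by the tool send_rows, never from a script. Its argument "motion" is text: rows parted by semicolons, each of 5 numbers parted by spaces: the closure, from -1 (fully open) to 1 (shut), so that 0 is half open, then the shift along the tool's x, y, z in cm, then the turn about the tool's z in rad. In form: claw x y z twist; .... A call has 1 to 5 rows; each row is the pose to reach, as a shift and turn from the pose commanded when the call began, along the tool's axes at that moment; what a row does not reach only later rows make up. A row lasts 1/10 s, in which the tool goes at most 50 mm and 8.59 degrees, less where a joint would pass 70% of its speed; a pose out of reach is approached as far as the arm can. A call with a gripper value outside its range is refused whole. The fingers move at their own pace and stop on an object; the grip force is fixed at half the most. Time passes only in rows, so rows that repeat a pose let the fingers close. It gives the time, the measured TCP pose, the force, the opening and the grip force at its end, in the units of the state.
- bot.get_obs(): the state, without advancing time (a new reading comes with each control period).
- vision.camera(name): name is "scene" or "side" or "wrist"; returns the picture (420x560x3 uint8, red, green, blue); there is no depth.
- vision.camera_model(name): a dict with "fov_y" (degrees; the focal length in pixels is half the picture's height over the tangent of half this angle, whatever the lens; pixels are square), "cx", "cy" (the principal point, pixels), "world_from_camera" (4x4, takes a point from camera to world coordinates); the wrist camera has in their place "hand_eye" (4x4, takes a point from camera to tool coordinates, whose origin is the TCP and whose axes are the flange's). Camera axes: x right, y down, z forward; pixel columns grow to the right and rows downward; lengths in m; the calibration is good to about 2 mm. A picture is of the moment at which its call begins: read the wrist's pose just before it. camera_model takes no time and is no camera call.
- workorder.job_done(): hands the job in; it is judged then, once.
Trained networks look in the newest picture that a camera, given by its name, has taken for a name from the list of things; names that differ only in an ending like _2 or _b are one class to them, and where a whole thing is asked for, a point or a joint stands for the part that bears it (a point fixed in the world has none). Each returns a list of dicts, best first, with "conf" (0 to 1); they miss things now and then, are a little off and sometimes report something else, mostly with a low value. They report only what shows in the picture. A call takes as long as a camera call.
- boxes_of(camera, target): "rect" ([centre column, centre row, width, height] in pixels, round what is visible of it).
The state is a dict: "clock": time; "joint_pos": joint angles; "joint_vel": joint speeds; "tau": joint torques, N m; "eef_pos": TCP position; "tool_rot": TCP orientation; "ft_force": force on the tool from outside, world axes, zero at the start; "ft_torque": the same for the moment, N m; "grip_width": finger opening in m; "grasp_force": force on a finger pad.
Only numpy, scipy, OpenCV 4.12 (cv2) and the standard library are available. Lean on these libraries where they do the work, as an engineer would, in place of code of your own. Each camera call takes 0.05 s, during which the arm holds its last target. There are 200 camera calls.

## Working session

There is one attempt and no reset: what is moved stays moved. The work goes in short steps, Python scripts to look and compute and a tool call to move; the robot and the scene stay as the last step left them, time stands still between calls to the robot, and variables do not carry over. Pictures are saved under pics/ and viewed, at most 14 in all, crops included, and the job is handed in when it is done.

Besides the shell and the picture viewer there is one more tool, called after "Emit:" by a JSON object that holds its "method" and its "body", one argument or row to a line. send_rows: Moves the arm, as the interface text tells. Its arguments: {"type":"object","properties":{"motion":{"type":"string"}},"required":["motion"]}

```bash
ls; mkdir -p pics; cat > h.py <<'E'
import numpy as np, cv2
from workcell import bot, vision, workorder, boxes_of
from scipy.spatial.transform import Rotation as R
def cam(n):
    o=bot.get_obs(); im=vision.camera(n); m=vision.camera_model(n)
    if 'hand_eye' in m:
        T=np.eye(4);T[:3,:3]=R.from_quat(o['tool_rot']).as_matrix();T[:3,3]=o['eef_pos']
        W=T@np.array(m['hand_eye'])
    else: W=np.array(m['world_from_camera'])
    f=im.shape[0]/2/np.tan(np.radians(m['fov_y'])/2)
    return im,(f,m['cx'],m['cy'],W)
def px2w(c,u,v,z):
    f,cx,cy,W=c
    d=W[:3,:3]@np.array([(u-cx)/f,(v-cy)/f,1]); t=(z-W[2,3])/d[2]
    return W[:3,3]+t*d
def w2px(c,p):
    f,cx,cy,W=c
    q=W[:3,:3].T@(np.array(p)-W[:3,3]); return np.array([cx+f*q[0]/q[2],cy+f*q[1]/q[2]])
def save(n,im): cv2.imwrite('pics/'+n+'.png',im[...,::-1])
E
python3 - <<'E'
from h import *
o=bot.get_obs(); print(o)
for n in ['scene','side','wrist']:
    im,c=cam(n); save(n+'0',im); print(n,c[0],c[1:3],c[3].round(3).tolist())
    for t in ['lid_handle','screw_wing','unit0_mid','bottle','coupling','shaker_box','calliper']:
        print(t,[(np.round(b['rect']).tolist(),round(b['conf'],2)) for b in boxes_of(n,t)][:4])
E
cd pics; python3 -c "
import cv2,numpy as np
cv2.imwrite('a.png',cv2.resize(np.hstack([cv2.imread('scene0.png'),cv2.imread('side0.png')]),(800,300)))"
```

```text
pics
{'clock': 0.0, 'joint_pos': array([-4.80404492e-05,  2.41417890e-01,  3.73094409e-03,  1.33519426e+00,
        1.97848999e-05,  1.57077392e+00]), 'joint_vel': array([-0.0004117 , -0.00051948, -0.00033131, -0.00175544,  0.00062894,
       -0.00046877]), 'tau': array([ 5.50268451e-04, -3.72315860e+01,  2.52406776e+01,  1.67737965e-02,
        2.29149265e-05,  1.14679995e-05]), 'eef_pos': array([ 4.99373117e-01, -1.79853918e-05,  2.30413064e-01]), 'tool_rot': array([ 0.70711547,  0.70709733, -0.00073009, -0.00074414]), 'ft_force': array([-0.3872423,  0.6339179,  0.4109294]), 'ft_torque': array([ 0.01268253,  0.02511243, -0.001741  ]), 'grasp_force': 0.0, 'grip_width': 0.08550780410696439}
scene 488.7218136869355 (280.85970241525723, 218.0599064268164) [[0.648, -0.541, 0.536, 0.126], [-0.761, -0.452, 0.465, -0.316], [-0.009, -0.71, -0.704, 0.735], [0.0, 0.0, 0.0, 1.0]]
lid_handle [([207.0, 230.0, 136.0, 118.0], 0.75), ([391.0, 320.0, 48.0, 52.0], 0.62)]
screw_wing [([168.0, 229.0, 28.0, 26.0], 0.64)]
unit0_mid [([347.0, 284.0, 45.0, 48.0], 0.6)]
bottle [([228.0, 154.0, 26.0, 50.0], 
[... 567 characters left out ...]
0, 231.0, 13.0, 24.0], 0.69), ([284.0, 191.0, 32.0, 16.0], 0.26)]
shaker_box [([317.0, 242.0, 130.0, 78.0], 0.62)]
calliper [([206.0, 237.0, 56.0, 49.0], 0.67)]
wrist 359.9298993780624 (284.113612510401, 208.3282302157646) [[1.0, -0.001, -0.0, 0.5], [-0.001, -0.962, -0.274, 0.069], [-0.0, 0.274, -0.962, 0.373], [0.0, 0.0, 0.0, 1.0]]
lid_handle [([328.0, 42.0, 304.0, 83.0], 0.88)]
screw_wing [([331.0, 51.0, 310.0, 101.0], 0.47)]
unit0_mid [([402.0, 220.0, 100.0, 48.0], 0.64)]
bottle [([330.0, 50.0, 310.0, 101.0], 0.43)]
coupling [([210.0, 180.0, 42.0, 41.0], 0.64)]
shaker_box [([330.0, 50.0, 313.0, 101.0], 0.95)]
calliper [([541.0, 152.0, 36.0, 80.0], 0.58), ([312.0, 232.0, 89.0, 51.0], 0.3)]
```

View pics/scene0.png

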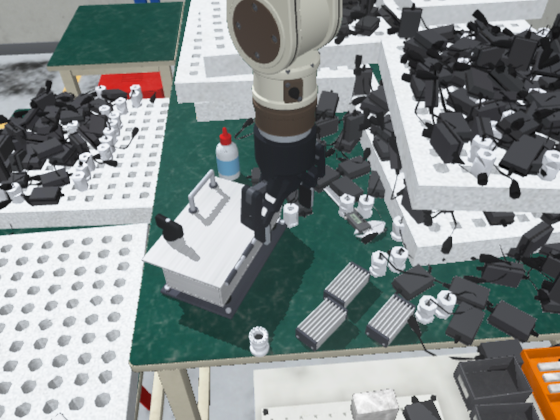

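View pics/side0.png

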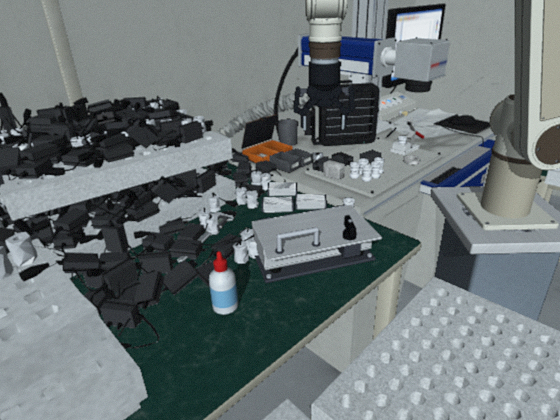

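Scene picture: box with the wing at (171,229) and the handle bar from about (193,207) to (214,178). Three housings are at (347,286), (322,323) and (390,319), and the coupling is at (259,341). The side view agrees.

```bash
python3 - <<'E'
from h import *
im,c=cam('scene')
for n,u,v,z in [('wingtop',170,222,.122),('wingmid',171,229,.11),('h1',192,209,.116),('h2',214,177,.116),('lidFR',147,260,.08),('lidFL',225,175,.08),('lidBR',222,299,.08),('u0',347,286,.02),('u1',322,323,.02),('u2',390,319,.02),('coup',259,352,0),('bottle',228,177,0),('lidBR2',228,295,.08)]:
    print(n,px2w(c,u,v,z).round(3))
big=cv2.resize(im[160:360,130:430],None,fx=2.66,fy=2.66,interpolation=cv2.INTER_CUBIC); save('crop1',big)
im,c=cam('side')
for n,u,v,z in [('wingmid',349,229,.11),('h1',279,244,.116),('h2',318,234,.116),('lidFR',382,237,.08),('lidFL',268,274,.08),('lidBL',252,220,.08)]:
    print(n,px2w(c,u,v,z).round(3))
E
```

```text
wingtop [0.46  0.233 0.122]
wingmid [0.456 0.229 0.11 ]
h1 [0.511 0.234 0.116]
h2 [0.601 0.268 0.116]
lidFR [0.395 0.229 0.08 ]
lidFL [0.648 0.289 0.08 ]
lidBR [0.421 0.069 0.08 ]
u0 [ 0.614 -0.05   0.02 ]
u1 [ 0.522 -0.062  0.02 ]
u2 [ 0.604 -0.147  0.02 ]
coup [ 0.42  -0.009  0.   ]
bottle [0.711 0.353 0.   ]
lidBR2 [0.433 0.067 0.08 ]
wingmid [0.464 0.256 0.11 ]
h1 [0.609 0.315 0.116]
h2 [0.53  0.282 0.116]
lidFR [0.39  0.243 0.08 ]
lidFL [0.63  0.362 0.08 ]
lidBL [0.675 0.158 0.08 ]
```

View pics/crop1.png

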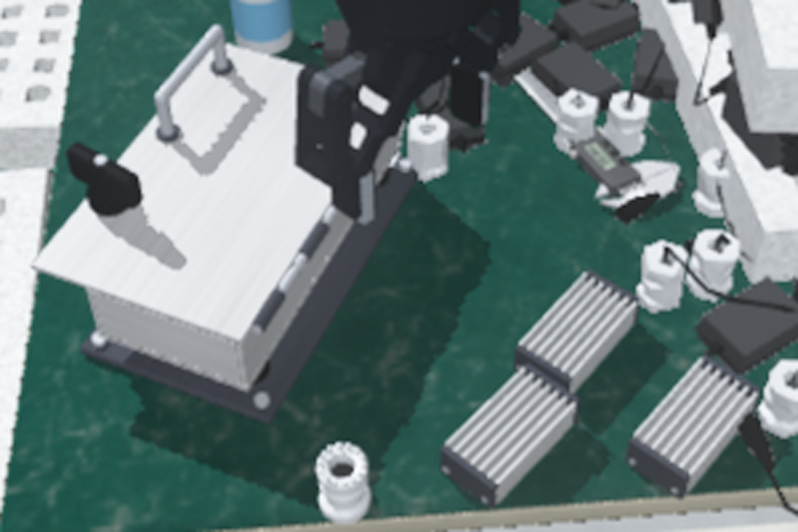

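View pics/wrist0.png

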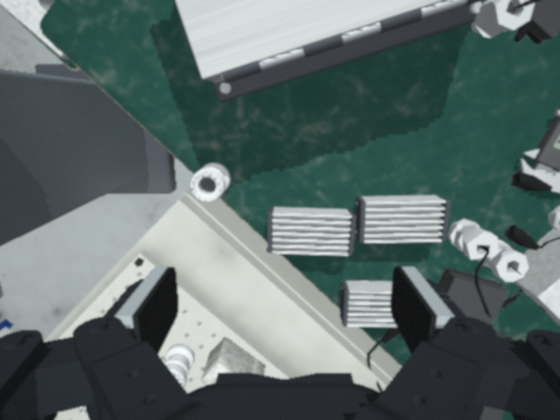

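The housings' long sides run roughly along world x. The box's front faces +y, and its +y axis points along about (cos 16°, sin 16°). Next I'll move over the box for a closer look.

Emit:
{"method": "send_rows", "body": {
  "motion": "-1 5 0 -2 0; -1 10 0 -4 0; -1 14 0 -6 0; -1 17 0 -7 0; -1 17 0 -7 0"
}}

```text
clock: 1.8
eef_pos: [0.5007, 0.1741, 0.3031]
tool_rot: [0.705, 0.709, 0.002, 0.0]
ft_force: [0.3, -0.8, -0.8]
grip_width: 0.0856
grasp_force: 0.0
```

```bash
python3 - <<'E'
from h import *
im,c=cam('wrist'); save('w1',im); print(bot.get_obs()['eef_pos'],c[3].round(3).tolist())
for t in ['lid_handle','screw_wing','shaker_box']:
    print(t,[(np.round(b['rect']).tolist(),round(b['conf'],2)) for b in boxes_of('wrist',t)][:4])
E
```

```text
[0.50023294 0.17200116 0.30191072] [[1.0, 0.004, 0.005, 0.5], [0.005, -0.963, -0.271, 0.243], [0.004, 0.271, -0.963, 0.445], [0.0, 0.0, 0.0, 1.0]]
lid_handle [([313.0, 142.0, 275.0, 221.0], 0.95)]
screw_wing [([244.0, 108.0, 30.0, 69.0], 0.95)]
shaker_box [([313.0, 140.0, 278.0, 224.0], 0.89)]
```

View pics/w1.png

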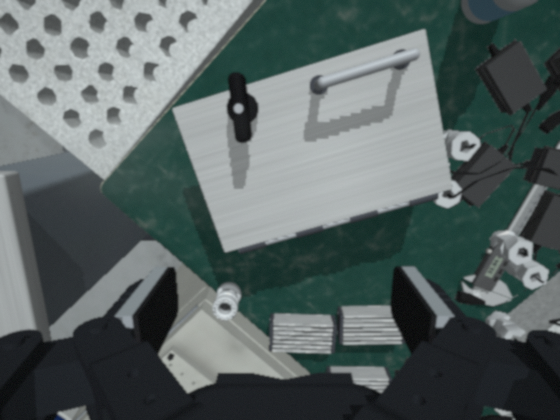

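Wrist picture: lid corners at (174,107), (426,30) and (226,251). The wing runs (236,78)–(243,138) about its centre at (240,108), and the bar runs (318,85)–(416,54). I'll fit the box pose to these points.

```bash
python3 - <<'E'
from h import *
im,c=cam('wrist')
P={n:px2w(c,u,v,z) for n,u,v,z in [('FR',174,107,.08),('FL',426,30,.08),('BR',226,251,.08),('BL',452,200,.08),('w1',236,77,.122),('w2',243,139,.122),('wc',240,108,.122),('hR',319,84,.116),('hL',416,53,.116),('coup',228,300,.046),('u1',303,334,.026),('u0',370,326,.026),('u2',360,385,.026)]}
for k,v in P.items(): print(k,v.round(4))
d=lambda a,b:np.linalg.norm(P[a]-P[b])
print(d('FR','FL'),d('FR','BR'),d('w1','w2'),d('hR','hL'))
for a,b in [('FR','FL'),('hR','hL'),('BR','BL'),('w1','w2'),('FR','BR')]:
    q=P[b]-P[a]; print(a,b,np.degrees(np.arctan2(q[1],q[0])))
E
```

```text
FR [0.3928 0.2373 0.08  ]
FL [0.6298 0.305  0.08  ]
BR [0.4363 0.087  0.08  ]
BL [0.674  0.1438 0.08  ]
w1 [0.4593 0.2616 0.122 ]
w2 [0.4635 0.2103 0.122 ]
wc [0.4618 0.2366 0.122 ]
hR [0.5296 0.2563 0.116 ]
hL [0.6104 0.2808 0.116 ]
coup [0.4298 0.0076 0.046 ]
u1 [ 0.5243 -0.0551  0.026 ]
u0 [ 0.613  -0.0429  0.026 ]
u2 [ 0.6051 -0.1375  0.026 ]
0.24648828397604455 0.1565374107804721 0.05144122036146063 0.08444132267208324
FR FL 15.920722497165473
hR hL 16.86966730952645
BR BL 13.449691769753263
w1 w2 -85.33241637088186
FR BR -73.84699529391145
```

Emit:
{"method": "send_rows", "body": {
  "motion": "-1 3 -2 0 -0.15; -1 6.7 -3.9 0 -0.3; -1 6.7 -3.9 0 -0.45; -1 6.7 -3.9 0 -0.6; -1 6.7 -3.9 0 -0.73"
}}

```text
clock: 2.55
eef_pos: [0.4608, 0.236, 0.3008]
tool_rot: [0.406, 0.914, -0.001, -0.0]
ft_force: [0.3, 0.0, -1.2]
grip_width: 0.0852
grasp_force: 0.0
```

Emit:
{"method": "send_rows", "body": {
  "motion": "-1 0 0 0 -0.14; -1 0 0 0 -0.28; -1 0 0 0 -0.42; -1 0 0 0 -0.56; -1 0 0 0 -0.7"
}}

```text
clock: 3.05
eef_pos: [0.4611, 0.2354, 0.3008]
tool_rot: [0.069, 0.998, -0.0, -0.0]
ft_force: [1.1, 0.8, -0.1]
grip_width: 0.0856
grasp_force: 0.0
```

Emit:
{"method": "send_rows", "body": {
  "motion": "-1 0 0 0 -0.14; -1 0 0 0 -0.28; -1 0 0 0 -0.42; -1 0 0 0 -0.56; -1 0 0 0 -0.7"
}}

```text
clock: 3.55
eef_pos: [0.4611, 0.2354, 0.3008]
tool_rot: [-0.278, 0.961, -0.0, -0.001]
ft_force: [0.3, -0.3, 0.7]
grip_width: 0.0857
grasp_force: 0.0
```

Emit:
{"method": "send_rows", "body": {
  "motion": "-1 0 0 0 -0.14; -1 0 0 0 -0.28; -1 0 0 0 -0.42; -1 0 0 0 -0.56; -1 0 0 0 -0.7"
}}

```text
clock: 4.05
eef_pos: [0.4611, 0.2354, 0.3008]
tool_rot: [-0.59, 0.807, 0.0, -0.001]
ft_force: [0.2, -0.5, -0.3]
grip_width: 0.0849
grasp_force: 0.0
```

Emit:
{"method": "send_rows", "body": {
  "motion": "-1 0 0 3 -0.14; -1 0 0 6 -0.28; -1 0 0 9 -0.4; -1 0 0 11 -0.4; -1 0 0 11 -0.4"
}}

```text
clock: 4.55
eef_pos: [0.4589, 0.2344, 0.1878]
tool_rot: [0.737, -0.676, -0.001, 0.004]
ft_force: [-0.7, 0.5, 0.0]
grip_width: 0.0855
grasp_force: 0.0
```

```bash
python3 - <<'E'
from h import *
im,c=cam('wrist'); save('w2',im); o=bot.get_obs();print(o['eef_pos'],o['joint_pos'],R.from_quat(o['tool_rot']).as_matrix().round(3).tolist())
print([(np.round(b['rect']).tolist(),round(b['conf'],2)) for b in boxes_of('wrist','screw_wing')][:4])
# predicted px of TCP-line at wing top and wing top ctr
print(w2px(c,[*o['eef_pos'][:2],.122]), w2px(c,[.461,.2367,.122]))
E
```

```text
[0.460054   0.23522983 0.18987171] [ 4.72712642e-01  2.98298921e-01 -2.68363000e-02  1.24991688e+00
 -9.99013878e-05 -1.18426630e+00] [[0.086, -0.996, -0.004], [-0.996, -0.086, -0.002], [0.002, 0.004, -1.0]]
[([278.0, 230.0, 46.0, 95.0], 0.62), ([187.0, 143.0, 374.0, 286.0], 0.48)]
[281.63391328 226.42823881] [279.88787899 228.58542892]
```

View pics/w2.png

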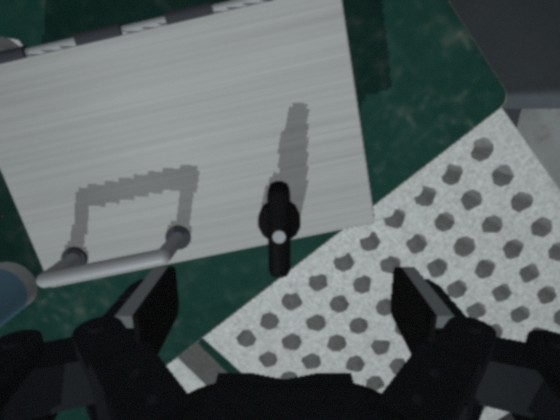

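The wing stands upright in the picture at (279,228), centred between the fingers, and the handle is clear of them. I'll go down, grip and turn clockwise.

Emit:
{"method": "send_rows", "body": {
  "motion": "-1 0.1 0 4 0; -1 0.1 0 8 0; -1 0.1 0 9.2 0; 0.3 0.1 0 9.2 0; 1 0.1 0 9.2 0"
}}

```text
clock: 5.15
eef_pos: [0.4626, 0.2366, 0.1013]
tool_rot: [0.738, -0.675, 0.001, -0.001]
ft_force: [-1.1, 0.9, 0.5]
grip_width: 0.0591
grasp_force: 0.0
```

Emit:
{"method": "send_rows", "body": {
  "motion": "1 0 0 0 0; 1 0 0 0 0; 1 0 0 0 0; 1 0 0 0 0; 1 0 0 0 0"
}}

```text
clock: 5.65
eef_pos: [0.4618, 0.2365, 0.1006]
tool_rot: [0.738, -0.675, 0.0, -0.001]
ft_force: [-1.3, -0.8, 6.1]
grip_width: 0.0127
grasp_force: 60.7
```

Emit:
{"method": "send_rows", "body": {
  "motion": "1 0 0 0 0.12; 1 0 0 -0.03 0.24; 1 0 0 -0.06 0.36; 1 0 0 -0.08 0.48; 1 0 0 -0.1 0.6"
}}

```text
clock: 6.15
eef_pos: [0.4589, 0.237, 0.1015]
tool_rot: [-0.504, 0.864, 0.002, -0.001]
ft_force: [-8.6, 0.8, 10.7]
grip_width: 0.0123
grasp_force: 61.4
```

Emit:
{"method": "send_rows", "body": {
  "motion": "1 0 0 -0.02 0.14; 1 0 0 -0.04 0.28; 1 0 0 -0.07 0.42; 1 0 0 -0.09 0.56; 1 0 0 -0.11 0.7"
}}

```text
clock: 6.65
eef_pos: [0.4566, 0.2395, 0.1026]
tool_rot: [-0.178, 0.984, 0.005, -0.003]
ft_force: [-14.7, 8.3, 11.6]
grip_width: 0.0128
grasp_force: 61.6
```

Emit:
{"method": "send_rows", "body": {
  "motion": "1 0 0 -0.02 0.14; 1 0 0 -0.04 0.28; 1 0 0 -0.07 0.42; 1 0 0 -0.09 0.56; 1 0 0 -0.11 0.7"
}}

```text
clock: 7.15
eef_pos: [0.4565, 0.2429, 0.1038]
tool_rot: [0.169, 0.986, 0.007, -0.005]
ft_force: [-13.2, 17.8, 8.5]
grip_width: 0.013
grasp_force: 61.1
```

Emit:
{"method": "send_rows", "body": {
  "motion": "1 0 0 -0.02 0.14; 1 0 0 -0.04 0.28; 1 0 0 -0.07 0.42; 1 0 0 -0.09 0.56; 1 0 0 -0.11 0.7"
}}

```text
clock: 7.65
eef_pos: [0.4587, 0.2455, 0.1052]
tool_rot: [0.497, 0.868, 0.008, -0.007]
ft_force: [-8.0, 23.4, 2.9]
grip_width: 0.0131
grasp_force: 60.2
```

```bash
python3 - <<'E'
from h import *
o=bot.get_obs();print(o);M=R.from_quat(o['tool_rot']).as_matrix();print(np.degrees(np.arctan2(M[1,0],M[0,0])))
E
```

```text
{'clock': 7.65, 'joint_pos': array([ 0.47989848,  0.36599492, -0.16493215,  1.03457296,  0.01986798,
        1.51919245]), 'joint_vel': array([ 1.19323051e-03, -4.96539048e-04,  6.65269995e-03, -6.80826405e-03,
        1.58281413e-04,  1.38428579e+00]), 'tau': array([-13.20864826, -38.68553281,  19.67775822,   1.26025401,
        -7.43577585,  -0.97092457]), 'eef_pos': array([0.45870496, 0.24554494, 0.10521338]), 'tool_rot': array([ 0.49652468,  0.86796172,  0.00759863, -0.00692482]), 'ft_force': array([-7.95605799, 23.35349903,  2.91570592]), 'ft_torque': array([5.06181099, 1.87644404, 0.18848169]), 'grasp_force': 60.24184763431549, 'grip_width': 0.013073699571293321}
120.45939692822213
```

The grip was about 4.5 mm off the axis, so side force has built up. I'll relieve it and turn the last bit.

Emit:
{"method": "send_rows", "body": {
  "motion": "1 0.4 0 -0.02 0.05; 1 0.8 0 -0.03 0.1; 1 0.8 0 -0.03 0.18; 1 0.8 0 -0.03 0.25; 1 0.8 0 -0.03 0.25"
}}

```text
clock: 8.15
eef_pos: [0.4592, 0.2467, 0.1055]
tool_rot: [0.599, 0.801, 0.004, -0.0]
ft_force: [2.6, 7.0, 1.9]
grip_width: 0.0128
grasp_force: 81.1
```

```bash
python3 - <<'E'
from h import *
o=bot.get_obs();print(o['eef_pos'],o['ft_force'],o['ft_torque']);M=R.from_quat(o['tool_rot']).as_matrix();print(np.degrees(np.arctan2(M[1,0],M[0,0])),o['joint_pos'])
E
```

```text
[0.45916768 0.24670948 0.10547142] [2.6061828  7.04466217 1.92847911] [ 1.44830469 -0.52209757  1.92878672]
106.41651024058847 [ 0.49086565  0.36567388 -0.16451363  1.03284805  0.00373136  1.77517219]
```

The screw is against its stop (1.9 N m). I'll release it, lift and go above the handle.

Emit:
{"method": "send_rows", "body": {
  "motion": "0 0 0 0 -0.08; -1 0 0 0 -0.1; -1 0 0 0 -0.1; -1 0 0 -2 -0.1; -1 0 0 -6 -0.1"
}}

```text
clock: 8.65
eef_pos: [0.4545, 0.2413, 0.1612]
tool_rot: [0.562, 0.827, -0.004, -0.002]
ft_force: [1.1, 1.2, 0.3]
grip_width: 0.0834
grasp_force: 0.0
```

Emit:
{"method": "send_rows", "body": {
  "motion": "-1 0 0 -3.5 -0.14; -1 -0.2 4 -3.5 -0.28; -1 -0.4 8 -3.5 -0.42; -1 -0.6 11.6 -3.5 -0.56; -1 -0.6 11.6 -3.5 -0.7"
}}

```text
clock: 9.15
eef_pos: [0.5704, 0.281, 0.1964]
tool_rot: [0.241, 0.97, -0.0, -0.0]
ft_force: [-0.2, -0.2, -1.1]
grip_width: 0.085
grasp_force: 0.0
```

Emit:
{"method": "send_rows", "body": {
  "motion": "-1 0 0 0 -0.14; -1 0 0 0 -0.28; -1 0 0 0 -0.42; -1 0 0 0 -0.56; -1 0 0 0 -0.7"
}}

```text
clock: 9.65
eef_pos: [0.5668, 0.28, 0.1985]
tool_rot: [-0.106, 0.994, -0.0, -0.0]
ft_force: [-0.3, 0.2, -0.3]
grip_width: 0.0851
grasp_force: 0.0
```

Emit:
{"method": "send_rows", "body": {
  "motion": "-1 0 0 0 -0.07; -1 0 0 0 -0.07; -1 0 0 0 -0.07"
}}

```text
clock: 9.95
eef_pos: [0.5669, 0.2801, 0.1987]
tool_rot: [-0.138, 0.99, -0.0, -0.0]
ft_force: [0.9, -0.7, -0.1]
grip_width: 0.0853
grasp_force: 0.0
```

```bash
python3 - <<'E'
from h import *
im,c=cam('wrist'); save('w3',im); o=bot.get_obs();print(o['eef_pos'],o['joint_pos']);M=R.from_quat(o['tool_rot']).as_matrix();print(np.degrees(np.arctan2(M[1,0],M[0,0])))
print(w2px(c,[*o['eef_pos'][:2],.116]),w2px(c,[.572,.2736,.116]))
E
```

```text
[0.56694472 0.28016492 0.19871451] [ 4.58982180e-01  5.23071243e-01  3.37313202e-01  1.38547639e+00
 -2.60202631e-05  1.81807899e-01]
-164.11908449812285
[284.64324748 216.4951872 ] [272.90307641 220.98095537]
```

View pics/w3.png

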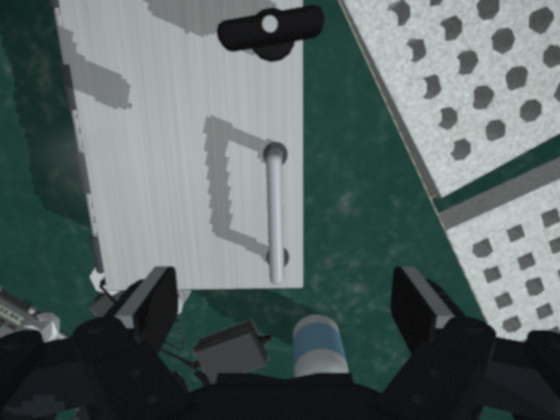

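Picture: the bar runs (275,148)–(278,282), about 8 px (5 mm) to the tool's −y side. I'll correct for that, go down and grip.

Emit:
{"method": "send_rows", "body": {
  "motion": "-1 0 -0.5 4 0; -1 0 -0.5 8 0; -1 0 -0.5 10.2 0; 0.3 0 -0.5 10.2 0; 1 0 -0.5 10.2 0"
}}

```text
clock: 10.5
eef_pos: [0.5685, 0.2756, 0.0972]
tool_rot: [-0.139, 0.99, -0.0, -0.0]
ft_force: [0.1, -0.3, 0.1]
grip_width: 0.059
grasp_force: 0.0
```

Emit:
{"method": "send_rows", "body": {
  "motion": "1 0 0 0 0; 1 0 0 0 0; 1 0 0 0 0; 1 0 0 0 0; 1 0 0 0 0"
}}

```text
clock: 11.0
eef_pos: [0.5697, 0.2747, 0.0987]
tool_rot: [-0.139, 0.99, -0.001, 0.002]
ft_force: [0.7, -4.3, 6.0]
grip_width: 0.0077
grasp_force: 58.6
```

```bash
python3 - <<'E'
from h import *
o=bot.get_obs();print(o['eef_pos'],o['ft_force'],o['ft_torque'],o['grip_width'],o['grasp_force'])
E
```

```text
[0.56970557 0.27466437 0.09867728] [ 0.71141401 -4.32715545  6.0408578 ] [-1.01931243 -0.17751918  0.16786892] 0.00767889014274885 58.60250651836395
```

Emit:
{"method": "send_rows", "body": {
  "motion": "1 0 -0.5 -1.4 0; 1 0 -1.1 -2.7 0; 1 0 -1.9 -4 0; 1 0 -2.75 -5.15 0; 1 0 -3.75 -6.25 0"
}}

```text
clock: 11.5
eef_pos: [0.5793, 0.2424, 0.1594]
tool_rot: [-0.14, 0.99, 0.003, 0.001]
ft_force: [4.0, 6.3, -5.8]
grip_width: 0.0082
grasp_force: 43.2
```

Emit:
{"method": "send_rows", "body": {
  "motion": "1 0 -1.1 -1 0; 1 0 -2.3 -1.85 0; 1 0 -3.55 -2.6 0; 1 0 -4.9 -3.2 0; 1 0 -6.3 -3.7 0"
}}

```text
clock: 12.0
eef_pos: [0.5969, 0.1848, 0.2]
tool_rot: [-0.141, 0.99, 0.006, 0.003]
ft_force: [-2.8, 9.9, 10.8]
grip_width: 0.0076
grasp_force: 58.6
```

Emit:
{"method": "send_rows", "body": {
  "motion": "1 0 -1.4 -0.35 0; 1 0 -2.9 -0.55 0; 1 0 -4.35 -0.6 0; 1 0 -5.8 -0.5 0; 1 0 -7.3 -0.25 0"
}}

```text
clock: 12.5
eef_pos: [0.6189, 0.1119, 0.2037]
tool_rot: [-0.14, 0.99, 0.003, 0.005]
ft_force: [0.8, 4.9, -3.8]
grip_width: 0.0072
grasp_force: 60.9
```

Emit:
{"method": "send_rows", "body": {
  "motion": "1 0 -0.7 0.2 0; 1 0 -1.3 0.4 0; 1 0 -1.3 0.4 0; 1 0 -1.3 0.4 0; 1 0 -1.3 0.4 0"
}}

```text
clock: 13.0
eef_pos: [0.6233, 0.0973, 0.1992]
tool_rot: [-0.139, 0.99, 0.001, 0.006]
ft_force: [2.9, -1.0, 10.5]
grip_width: 0.0073
grasp_force: 64.0
```

```bash
python3 - <<'E'
from h import *
o=bot.get_obs();print(o['eef_pos'],o['ft_force'],o['ft_torque'],o['grip_width'],o['grasp_force'])
for n in ['side']:
    im,c=cam(n); save('s1',im)
E
```

```text
[0.62330105 0.09729992 0.19922385] [ 2.88250241 -0.99956486 10.53167158] [ 0.26791711 -0.67768888  0.14069781] 0.007338004848079246 64.00978803634644
```

View pics/s1.png

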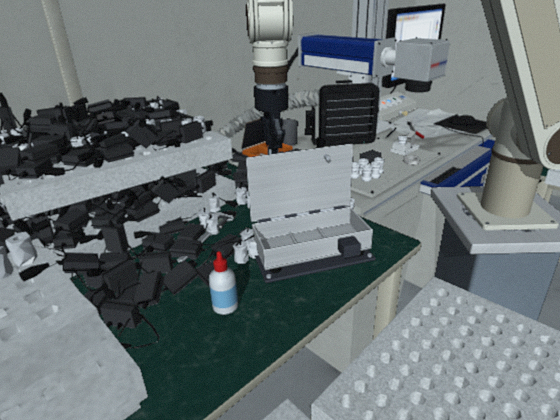

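The side view shows the lid upright, with the open box and its three bays. I'll lean the lid slightly further back to about 1.7 rad for clearance, then release with a small opening and lift off.

Emit:
{"method": "send_rows", "body": {
  "motion": "1 0 -0.7 0.25 0; 1 0 -1.4 0.5 0; 1 0 -1.4 0.5 0; 0.6 0 -1.2 0.4 0; 0.6 0 -1.2 0.4 0"
}}

```text
clock: 13.55
eef_pos: [0.6227, 0.0853, 0.1911]
tool_rot: [-0.139, 0.99, 0.0, -0.0]
ft_force: [0.3, 0.6, 3.7]
grip_width: 0.0168
grasp_force: 1.8
```

Emit:
{"method": "send_rows", "body": {
  "motion": "0.6 0 0 0 0; 0.6 0 0 -2 0; 0.6 0 0 -4 0; 0.6 0 0 -8 0; -1 0 0 -12 0"
}}

```text
clock: 14.05
eef_pos: [0.6218, 0.0848, 0.3104]
tool_rot: [-0.139, 0.99, 0.0, -0.002]
ft_force: [0.7, 0.6, 0.3]
grip_width: 0.0303
grasp_force: 0.0
```

Emit:
{"method": "send_rows", "body": {
  "motion": "-1 2 -3.5 0 0.05; -1 4 -7 0 0.1; -1 6 -11 0 0.15; -1 8.4 -13.7 0 0.19; -1 8.4 -13.7 0 0.19"
}}

```text
clock: 14.55
eef_pos: [0.5779, -0.0739, 0.3105]
tool_rot: [-0.042, 0.999, -0.0, -0.001]
ft_force: [0.6, 1.0, 0.4]
grip_width: 0.0856
grasp_force: 0.0
```

Emit:
{"method": "send_rows", "body": {
  "motion": "-1 0 0 0 0; -1 0 0 0 0"
}}

```text
clock: 14.75
eef_pos: [0.5801, -0.0692, 0.3104]
tool_rot: [-0.045, 0.999, 0.0, -0.0]
ft_force: [-0.2, -0.1, 0.3]
grip_width: 0.0857
grasp_force: 0.0
```

```bash
cat > units.py <<'E'
import sys
from h import *
im,c=cam('wrist'); save(sys.argv[1],im); o=bot.get_obs()
M=R.from_quat(o['tool_rot']).as_matrix();print(o['eef_pos'].round(4),'phi',np.degrees(np.arctan2(M[1,0],M[0,0])).round(1),'j',o['joint_pos'].round(2))
for b in boxes_of('wrist','unit0_mid'):
    u,v,w,h=b['rect']; print(np.round(b['rect']),round(b['conf'],2),px2w(c,u,v,.022).round(4))
E
python3 units.py w4
```

```text
[ 0.5803 -0.0689  0.3105] phi -174.8 j [-0.12  0.4   0.44  1.6   0.   -0.21]
[303. 201.  43.  76.] 0.71 [ 0.621  -0.0423  0.022 ]
```

View pics/w4.png

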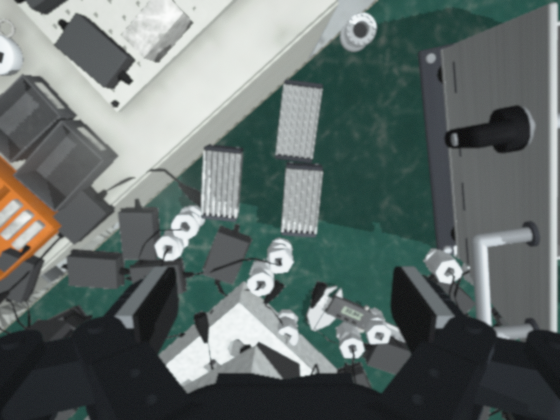

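Picture: three housings. A is at about (299,120), B at (302,200) and C at (221,182). The leaning lid is on the right.

```bash
cat >> h.py <<'E'
def quad(c,Q,z=.026):
    P=np.array([px2w(c,u,v,z)[:2] for u,v in Q]); P=P.astype(np.float32)
    ctr=P.mean(0); e=(P[3]+P[2]-P[0]-P[1]); w=(P[1]+P[2]-P[0]-P[3])
    return ctr.round(4),np.degrees(np.arctan2(e[1],e[0])).round(1),(np.linalg.norm(e)/2).round(3),(np.linalg.norm(w)/2).round(3)
E
python3 - <<'E'
from h import *
im,c=cam('wrist'); g=cv2.cvtColor(im,cv2.COLOR_RGB2GRAY)
for n,Q in {'A':[(285,83),(323,84),(316,158),(277,155)],'B':[(286,163),(322,167),(317,235),(282,233)],'C':[(202,147),(242,149),(240,218),(203,217)]}.items(): print(n,quad(c,Q))
big=cv2.resize(im[70:250,190:340],None,fx=3.3,fy=3.3,interpolation=cv2.INTER_CUBIC); save('c4',big)
E
```

```text
A (array([ 0.5263, -0.0552], dtype=float32), np.float32(-0.1), np.float32(0.082), np.float32(0.044))
B (array([ 0.6202, -0.0436], dtype=float32), np.float32(2.3), np.float32(0.087), np.float32(0.044))
C (array([ 0.6081, -0.142 ], dtype=float32), np.float32(2.1), np.float32(0.086), np.float32(0.046))
```

View pics/c4.png

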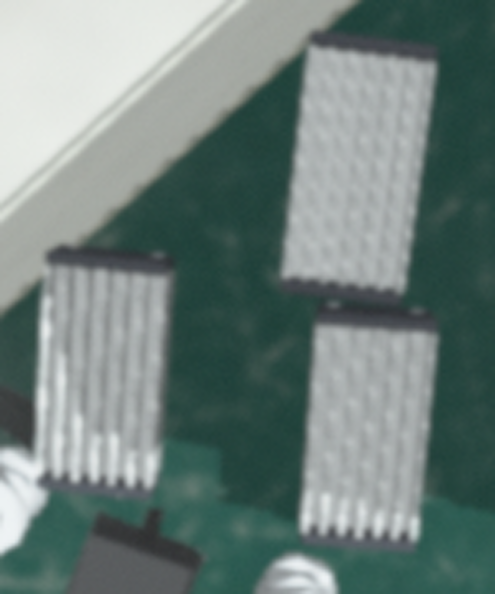

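```bash
cat > pick.py <<'E'
from h import *
def plan(c,Q,z=.026,s=3.3,off=(190,70)):
    o=bot.get_obs();M=R.from_quat(o['tool_rot']).as_matrix()
    Q=[(u/s+off[0],v/s+off[1]) for u,v in Q]
    ctr,a,L,W=quad(c,Q,z); phi=np.degrees(np.arctan2(M[1,0],M[0,0]))
    d=M.T@np.r_[ctr-o['eef_pos'][:2],0]
    t=(phi-(a+180)+90)%180-90
    print(ctr,a,L,W,'tool shift cm',(d*100).round(2)[:2],'turn',np.radians(t).round(3),'z',o['eef_pos'][2].round(4))
E
python3 - <<'E'
from pick import *
im,c=cam('wrist')
plan(c,[(311,33),(438,47),(404,303),(280,290)])
plan(c,[(318,303),(438,320),(415,548),(300,538)])
plan(c,[(48,247),(174,262),(155,494),(40,482)])
E
```

```text
[ 0.5278 -0.0571] -1.6 0.088 0.044 tool shift cm [5.13 1.65] turn 0.119 z 0.3106
[ 0.6204 -0.044 ] 1.0 0.089 0.044 tool shift cm [-4.21  2.12] turn 0.074 z 0.3106
[ 0.608  -0.1423] -0.8 0.088 0.044 tool shift cm [-2.08 -7.56] turn 0.105 z 0.3106
```

Emit:
{"method": "send_rows", "body": {
  "motion": "-0.6 2.5 0.8 5 0.06; -0.6 5.1 1.65 10 0.12; -0.6 5.1 1.65 15 0.12; -0.6 5.1 1.65 20 0.12; -0.6 5.1 1.65 24 0.12"
}}

```text
clock: 15.45
eef_pos: [0.5279, -0.0573, 0.0719]
tool_rot: [0.015, 1.0, -0.0, 0.001]
ft_force: [1.8, -0.1, 0.5]
grip_width: 0.0683
grasp_force: 0.0
```

Emit:
{"method": "send_rows", "body": {
  "motion": "-0.6 0 0 2 0; -0.6 0 0 4.5 0; -0.6 0 0 6 0; -0.6 0 0 6.4 0; -0.6 0 0 6.4 0"
}}

```text
clock: 15.95
eef_pos: [0.5276, -0.0576, 0.0085]
tool_rot: [0.015, 1.0, 0.0, -0.001]
ft_force: [-1.4, 0.3, -0.2]
grip_width: 0.0682
grasp_force: 0.0
```

Emit:
{"method": "send_rows", "body": {
  "motion": "1 0 0 0 0; 1 0 0 0 0; 1 0 0 0 0; 1 0 0 0 0; 1 0 0 0 0"
}}

```text
clock: 16.45
eef_pos: [0.5292, -0.0583, 0.0105]
tool_rot: [0.015, 1.0, -0.0, 0.002]
ft_force: [-0.4, -0.6, 6.3]
grip_width: 0.0424
grasp_force: 62.4
```

Emit:
{"method": "send_rows", "body": {
  "motion": "1 0 0 -4 0; 1 0 0 -9 0; 1 0 0 -14 0; 1 0 0 -19 0; 1 0 0 -24 0"
}}

```text
clock: 16.95
eef_pos: [0.5271, -0.0582, 0.251]
tool_rot: [0.015, 1.0, -0.0, -0.0]
ft_force: [2.4, -1.4, -1.7]
grip_width: 0.0426
grasp_force: 61.7
```

Emit:
{"method": "send_rows", "body": {
  "motion": "1 0 0 -3 0; 1 0 0 -6.5 0; 1 1 3 -6.5 0.1; 1 2.5 7.5 -6.5 0.24; 1 4 12 -6.5 0.38"
}}

```text
clock: 17.45
eef_pos: [0.4924, 0.0595, 0.314]
tool_rot: [0.201, 0.98, 0.0, 0.0]
ft_force: [-0.5, 0.3, -1.7]
grip_width: 0.0425
grasp_force: 61.8
```

```bash
python3 - <<'E'
from h import *
o=bot.get_obs();M=R.from_quat(o['tool_rot']).as_matrix();print(o['eef_pos'],np.degrees(np.arctan2(M[1,0],M[0,0])),o['grip_width'],o['joint_pos'].round(2))
d=M.T@(np.array([.4623,.1608,.33])-o['eef_pos']);print(d*100)
E
```

```text
[0.49237488 0.05952112 0.31400772] 156.7574114859827 0.04246423949178691 [0.12 0.21 0.18 1.54 0.   0.53]
[ 6.76011555  8.11935257 -1.59799536]
```

Emit:
{"method": "send_rows", "body": {
  "motion": "1 2.5 3 0 0.14; 1 5 6 0 0.28; 1 6.8 8.1 0 0.42; 1 6.8 8.1 0 0.56; 1 6.8 8.1 0 0.7"
}}

```text
clock: 17.95
eef_pos: [0.4609, 0.1609, 0.3138]
tool_rot: [0.523, 0.852, -0.0, -0.0]
ft_force: [0.4, -0.1, -1.4]
grip_width: 0.0429
grasp_force: 61.7
```

Emit:
{"method": "send_rows", "body": {
  "motion": "1 0 0 0 0.14; 1 0 0 0 0.18; 1 0 0 0 0.18"
}}

```text
clock: 18.25
eef_pos: [0.4613, 0.1598, 0.3137]
tool_rot: [0.596, 0.803, -0.0, -0.0]
ft_force: [0.1, -0.7, -2.5]
grip_width: 0.0425
grasp_force: 61.7
```

```bash
python3 - <<'E'
from h import *
im,c=cam('wrist'); save('w5',im); o=bot.get_obs();M=R.from_quat(o['tool_rot']).as_matrix();print(o['eef_pos'],np.degrees(np.arctan2(M[1,0],M[0,0])),o['grip_width'],o['joint_pos'].round(2))
for z in (.074,.028): print(w2px(c,[*o['eef_pos'][:2],z]))
E
```

```text
[0.46138075 0.15977012 0.31378909] 106.83165789009182 0.04222033679087642 [ 0.33  0.2   0.16  1.54 -0.    1.61]
[284.29294061 173.00476965]
[284.29767831 166.1067161 ]
```

View pics/w5.png

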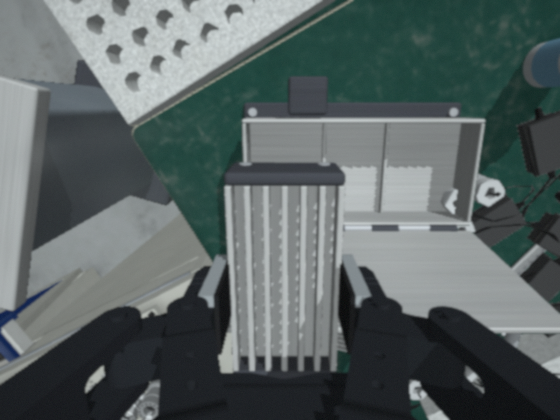

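Picture: the box's front rim runs (243,119)–(485,119), square to the image. The ribs meet the front wall at columns of about 324 and 386. The housing is held straight. I'll check the box pose from these.

```bash
python3 - <<'E'
from h import *
im,c=cam('wrist')
a,b=px2w(c,243,119,.074)[:2],px2w(c,485,119,.074)[:2]
e=(b-a);print(a,b,np.linalg.norm(e),np.degrees(np.arctan2(e[1],e[0])))
ey=e/np.linalg.norm(e);ex=np.array([ey[1],-ey[0]])
ctr=(a+b)/2+.058*ex;print('ctr',ctr,'bay0',ctr-.076*ey,'bay2',ctr+.076*ey)
o=bot.get_obs();M=R.from_quat(o['tool_rot']).as_matrix()
for k in(-.076,0,.076): print((M.T@(np.r_[ctr+k*ey,.2]-o['eef_pos'])*100).round(2))
# predicted back rim corners & ribs, given model
ct=np.array([.5353,.182]);a0=np.radians(16.2);EY=np.array([np.cos(a0),np.sin(a0)]);EX=np.array([EY[1],-EY[0]])
for x,y,z in [(-.058,-.126,.074),(-.058,.126,.074),(.058,.126,.074),(-.054,-.036,.038),(-.054,.036,.038)]: print(w2px(c,np.r_[ct+x*EX+y*EY,z]).round(1),w2px(c,np.r_[ctr+x*ex+y*ey,z]).round(1))
E
```

```text
[0.40448941 0.20129879] [0.64304501 0.27325214] 0.24917074566640302 16.784407872610377
ctr [0.54051594 0.18174637] bay0 [0.46775369 0.15979975] bay2 [0.6132782  0.20369299]
[-0.18  0.61 11.38]
[-0.18  8.21 11.38]
[-0.19 15.81 11.37]
[237.3 116. ] [241.6 119. ]
[482.2 118.5] [486.4 119. ]
[465.5 225.5] [470.4 225.9]
[321.3 119.6] [325.1 121.5]
[385.1 120.3] [388.9 121.5]
```

Emit:
{"method": "send_rows", "body": {
  "motion": "1 -0.2 0.55 5 0; 1 -0.2 0.55 10 0; 1 -0.2 0.55 15 0; 1 -0.2 0.55 18 0; 1 -0.2 0.55 20 0"
}}

```text
clock: 18.85
eef_pos: [0.4654, 0.1587, 0.1109]
tool_rot: [0.596, 0.803, -0.002, -0.001]
ft_force: [-0.7, -0.3, -1.1]
grip_width: 0.0425
grasp_force: 61.7
```

Emit:
{"method": "send_rows", "body": {
  "motion": "1 0 0 2 0; 1 0 0 4 0; 1 0 0 6 0; 1 0 0 7.2 0; 1 0 0 7.4 0"
}}

```text
clock: 19.35
eef_pos: [0.4666, 0.1592, 0.0388]
tool_rot: [0.596, 0.803, -0.001, -0.001]
ft_force: [-0.4, 0.3, -1.3]
grip_width: 0.0424
grasp_force: 61.7
```

Emit:
{"method": "send_rows", "body": {
  "motion": "1 0 0 0 0; 1 0 0 0 0"
}}

```text
clock: 19.55
eef_pos: [0.4683, 0.1598, 0.0409]
tool_rot: [0.596, 0.803, 0.001, 0.0]
ft_force: [-0.2, -0.3, -1.0]
grip_width: 0.0426
grasp_force: 61.7
```

Emit:
{"method": "send_rows", "body": {
  "motion": "1 0 0 0.2 0; 1 0 0 0.25 0; -0.2 0 0 0.25 0; -0.25 0 0 0.25 0; -0.25 0 0 0.25 0"
}}

```text
clock: 20.05
eef_pos: [0.4676, 0.1596, 0.0376]
tool_rot: [0.596, 0.803, 0.0, 0.0]
ft_force: [-0.1, 0.8, -0.1]
grip_width: 0.0536
grasp_force: 0.0
```

Emit:
{"method": "send_rows", "body": {
  "motion": "-0.25 0 0 -3 0; -0.25 0 0 -7 0; -0.25 0 0 -12 0; -0.25 0 0 -17 0; -0.25 0 0 -22 0"
}}

```text
clock: 20.55
eef_pos: [0.467, 0.1594, 0.2595]
tool_rot: [0.596, 0.803, -0.0, -0.0]
ft_force: [0.8, 0.7, 0.8]
grip_width: 0.0539
grasp_force: 0.0
```

Emit:
{"method": "send_rows", "body": {
  "motion": "-0.6 0 0 -5 0; -0.6 0 0 -5 0; -0.6 0 0 -5 0"
}}

```text
clock: 20.85
eef_pos: [0.4683, 0.1598, 0.3091]
tool_rot: [0.596, 0.803, 0.002, 0.001]
ft_force: [-0.4, 0.1, -0.9]
grip_width: 0.0679
grasp_force: 0.0
```

```bash
python3 - <<'E'
from h import *
im,c=cam('wrist'); o=bot.get_obs();M=R.from_quat(o['tool_rot']).as_matrix();print(o['eef_pos'],np.degrees(np.arctan2(M[1,0],M[0,0])),o['grip_width'])
save('w6',im)
d=M.T@(np.array([.5803,-.0689,.31])-o['eef_pos']);print(d*100)
E
```

```text
[0.46737382 0.15952298 0.30728746] 106.77900707134134 0.0681635782507996
[-25.12976086   4.21769157  -0.27123776]
```

View pics/w6.png

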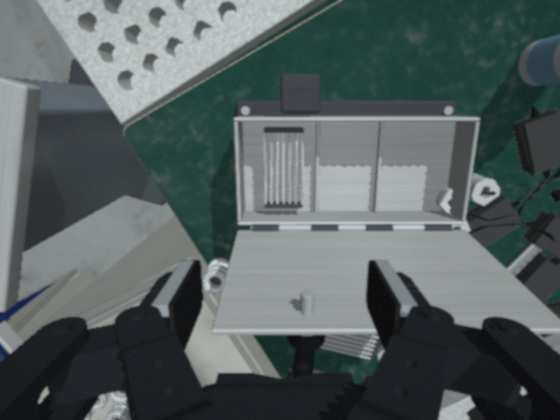

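Picture: housing A lies square in the right bay at (284,167). Now I'll go back to the earlier viewing pose so that template matching can confirm B and C.

Emit:
{"method": "send_rows", "body": {
  "motion": "-0.6 -4 0.7 -0.3 -0.14; -0.6 -8.5 1.4 -0.3 -0.28; -0.6 -13 2.2 -0.3 -0.42; -0.6 -17 3 -0.3 -0.56; -0.6 -21 3.5 -0.3 -0.7"
}}

```text
clock: 21.4
eef_pos: [0.5613, -0.033, 0.3078]
tool_rot: [0.282, 0.959, -0.001, -0.002]
ft_force: [0.4, 0.3, 0.5]
grip_width: 0.0686
grasp_force: 0.0
```

```bash
cat > go.py <<'E'
import sys
from h import *
x,y,z,p=map(float,sys.argv[1:5])
o=bot.get_obs();M=R.from_quat(o['tool_rot']).as_matrix();ph=np.degrees(np.arctan2(M[1,0],M[0,0]))
print(o['eef_pos'].round(4),ph.round(1),'w',o['grip_width'].round(4),'f',o['grasp_force'],'shift',(M.T@(np.array([x,y,z])-o['eef_pos'])*100).round(2),'turn',np.radians((ph-p+180)%360-180).round(3))
E
python3 go.py .5803 -.0689 .3105 185.2
```

```text
Traceback (most recent call last):
  File "go.py", line 5, in <module>
    print(o['eef_pos'].round(4),ph.round(1),'w',o['grip_width'].round(4),'f',o['grasp_force'],'shift',(M.T@(np.array([x,y,z])-o['eef_pos'])*100).round(2),'turn',np.radians((ph-p+180)%360-180).round(3))
                                                ^^^^^^^^^^^^^^^^^^^^^
AttributeError: 'float' object has no attribute 'round'
```

```bash
sed -i "s/o\['grip_width'\].round(4)/round(o['grip_width'],4)/" go.py; python3 go.py .5803 -.0689 .3105 185.2
```

```text
[ 0.5613 -0.033   0.3078] 147.2 w 0.0686 f 0.0 shift [-3.54 -1.99 -0.28] turn -0.663
```

Emit:
{"method": "send_rows", "body": {
  "motion": "-0.6 -3.5 -2 -0.2 -0.14; -0.6 -3.5 -2 -0.2 -0.28; -0.6 -3.5 -2 -0.2 -0.42; -0.6 -3.5 -2 -0.2 -0.56; -0.6 -3.5 -2 -0.2 -0.66"
}}

```text
clock: 21.9
eef_pos: [0.5791, -0.0674, 0.3096]
tool_rot: [-0.043, 0.999, 0.0, -0.003]
ft_force: [0.5, 0.1, -0.0]
grip_width: 0.0685
grasp_force: 0.0
```

Emit:
{"method": "send_rows", "body": {
  "motion": "-0.6 0 0 0 0; -0.6 0 0 0 0"
}}

```text
clock: 22.1
eef_pos: [0.5794, -0.0671, 0.3107]
tool_rot: [-0.04, 0.999, 0.0, -0.002]
ft_force: [-1.6, 0.0, 0.1]
grip_width: 0.0682
grasp_force: 0.0
```

```bash
python3 go.py .6204 -.044 .0085 181; python3 - <<'E'
from h import *
im,c=cam('wrist'); save('w7',im)
ref=cv2.imread('pics/w4.png'); cur=im[...,::-1]
for n,(x0,y0,x1,y1) in {'B':(276,159,328,240),'C':(196,142,248,222)}.items():
    t=ref[y0:y1,x0:x1]; best=None
    for a in range(-20,21,2):
        Mr=cv2.getRotationMatrix2D((280,210),a,1)
        # rotate template patch about its centre
        ctr=((x0+x1)/2,(y0+y1)/2); Mr=cv2.getRotationMatrix2D(ctr,a,1)
        tt=cv2.warpAffine(ref,Mr,(560,420))[y0:y1,x0:x1]
        r=cv2.matchTemplate(cur,np.ascontiguousarray(tt),cv2.TM_CCOEFF_NORMED); _,v,_,l=cv2.minMaxLoc(r)
        if best is None or v>best[0]: best=(v,a,l[0]-x0,l[1]-y0)
    print(n,best)
for b in boxes_of('wrist','unit0_mid'): print(np.round(b['rect']),round(b['conf'],2))
E
```

```text
[ 0.5794 -0.0671  0.3107] -175.4 w 0.0682 f 0.0 shift [-4.37  1.96 30.21] turn 0.063
B (0.988349437713623, 0, -1, 1)
C (0.9782811403274536, 0, -1, 2)
[303. 202.  47.  76.] 0.8
[552.  60.   1.  16.] 0.64
```

B and C haven't moved. Picking B.

Emit:
{"method": "send_rows", "body": {
  "motion": "-0.6 -2 1 5 0.03; -0.6 -4.35 1.95 10 0.06; -0.6 -4.35 1.95 15 0.06; -0.6 -4.35 1.95 20 0.06; -0.6 -4.35 1.95 24 0.06"
}}

```text
clock: 22.7
eef_pos: [0.6217, -0.0439, 0.0705]
tool_rot: [-0.011, 1.0, -0.0, 0.0]
ft_force: [0.8, -0.9, -0.8]
grip_width: 0.0685
grasp_force: 0.0
```

Emit:
{"method": "send_rows", "body": {
  "motion": "-0.6 0 0 2 0; -0.6 0 0 4.5 0; -0.6 0 0 6 0; -0.6 0 0 6.3 0; -0.6 0 0 6.3 0"
}}

```text
clock: 23.2
eef_pos: [0.6213, -0.0441, 0.009]
tool_rot: [-0.011, 1.0, 0.0, -0.001]
ft_force: [1.4, -0.9, 0.0]
grip_width: 0.0683
grasp_force: 0.0
```

Emit:
{"method": "send_rows", "body": {
  "motion": "1 0 0 0 0; 1 0 0 0 0; 1 0 0 0 0; 1 0 0 0 0; 1 0 0 0 0"
}}

```text
clock: 23.7
eef_pos: [0.6232, -0.0443, 0.0113]
tool_rot: [-0.011, 1.0, -0.0, 0.002]
ft_force: [-0.0, -0.2, 5.8]
grip_width: 0.0423
grasp_force: 62.7
```

Emit:
{"method": "send_rows", "body": {
  "motion": "1 0 0 -4 0; 1 0 0 -9 0; 1 0 0 -14 0; 1 0 0 -19 0; 1 0 0 -24 0"
}}

```text
clock: 24.2
eef_pos: [0.6211, -0.0442, 0.2513]
tool_rot: [-0.011, 1.0, 0.0, -0.0]
ft_force: [1.4, -0.8, -0.4]
grip_width: 0.0424
grasp_force: 61.8
```

Emit:
{"method": "send_rows", "body": {
  "motion": "1 0 0 -3 0; 1 0 0 -6.5 0; 1 0 0 -6.5 0.1; 1 0 0 -6.5 0.24; 1 0 0 -6.5 0.38"
}}

```text
clock: 24.7
eef_pos: [0.6216, -0.0443, 0.3145]
tool_rot: [0.181, 0.984, -0.0, -0.0]
ft_force: [0.1, -0.2, -1.7]
grip_width: 0.0422
grasp_force: 61.9
```

```bash
python3 go.py .5395 .182 .315 106.6
```

```text
[ 0.6216 -0.0443  0.3145] 159.2 w 0.0422 f 61.88230633735657 shift [15.72 18.22 -0.05] turn 0.917
```

Emit:
{"method": "send_rows", "body": {
  "motion": "1 3 3.5 0 0.14; 1 6 7 0 0.28; 1 9 10.5 0 0.42; 1 12 14 0 0.56; 1 15 17.4 0 0.7"
}}

```text
clock: 25.2
eef_pos: [0.5411, 0.1727, 0.3141]
tool_rot: [0.507, 0.862, -0.0, -0.0]
ft_force: [0.1, 0.2, -1.8]
grip_width: 0.0421
grasp_force: 61.9
```

Emit:
{"method": "send_rows", "body": {
  "motion": "1 0 0 0 0.14; 1 0 0 0 0.22; 1 0 0 0 0.22; 1 0 0 0 0.22"
}}

```text
clock: 25.6
eef_pos: [0.5421, 0.1712, 0.3143]
tool_rot: [0.596, 0.803, -0.0, -0.0]
ft_force: [-0.7, -1.2, -1.1]
grip_width: 0.0426
grasp_force: 61.9
```

```bash
python3 go.py .540 .1817 .041 106.6
```

```text
[0.5421 0.1712 0.3143] 106.9 w 0.0426 f 61.86991810798645 shift [ 1.07  0.13 27.33] turn 0.005
```

Emit:
{"method": "send_rows", "body": {
  "motion": "1 1.05 0.1 5 0; 1 1.05 0.1 10 0; 1 1.05 0.1 15 0; 1 1.05 0.1 18 0; 1 1.05 0.1 20 0"
}}

```text
clock: 26.1
eef_pos: [0.5381, 0.1803, 0.1109]
tool_rot: [0.596, 0.803, -0.002, -0.002]
ft_force: [-0.2, 1.0, -1.2]
grip_width: 0.0425
grasp_force: 61.8
```

Emit:
{"method": "send_rows", "body": {
  "motion": "1 0 0 2 0; 1 0 0 4 0; 1 0 0 6 0; 1 0 0 7.2 0; 1 0 0 7.3 0"
}}

```text
clock: 26.6
eef_pos: [0.5398, 0.181, 0.0404]
tool_rot: [0.596, 0.803, -0.001, -0.001]
ft_force: [-0.7, -0.0, -1.0]
grip_width: 0.0428
grasp_force: 61.9
```

Emit:
{"method": "send_rows", "body": {
  "motion": "1 0 0 0 0; 1 0 0 0 0"
}}

```text
clock: 26.8
eef_pos: [0.5409, 0.1817, 0.0424]
tool_rot: [0.596, 0.803, 0.001, 0.0]
ft_force: [0.4, 0.1, -1.9]
grip_width: 0.0426
grasp_force: 61.9
```

Emit:
{"method": "send_rows", "body": {
  "motion": "1 0 0 0.2 0; 1 0 0 0.3 0; -0.2 0 0 0.3 0; -0.25 0 0 0.3 0; -0.25 0 0 0.3 0"
}}

```text
clock: 27.3
eef_pos: [0.5403, 0.1817, 0.0387]
tool_rot: [0.596, 0.803, 0.0, 0.0]
ft_force: [-0.2, -1.2, 0.3]
grip_width: 0.0534
grasp_force: 0.0
```

Emit:
{"method": "send_rows", "body": {
  "motion": "-0.25 0 0 -3 0; -0.25 0 0 -7 0; -0.25 0 0 -12 0; -0.25 0 0 -17 0; -0.25 0 0 -22 0"
}}

```text
clock: 27.8
eef_pos: [0.5398, 0.1815, 0.2606]
tool_rot: [0.596, 0.803, 0.0, 0.0]
ft_force: [1.0, 0.4, -0.1]
grip_width: 0.0535
grasp_force: 0.0
```

Emit:
{"method": "send_rows", "body": {
  "motion": "-0.6 0 0 -5 0; -0.6 0 0 -5 0; -0.6 0 0 -5 0"
}}

```text
clock: 28.1
eef_pos: [0.541, 0.1819, 0.3102]
tool_rot: [0.596, 0.803, 0.002, 0.001]
ft_force: [-0.1, -0.0, -1.6]
grip_width: 0.0682
grasp_force: 0.0
```

```bash
python3 go.py .5803 -.0689 .3105 185.2; python3 - <<'E'
from h import *
im,c=cam('wrist'); save('w8',im)
print([(np.round(b['rect']),round(b['conf'],2)) for b in boxes_of('wrist','unit0_mid')])
for b in boxes_of('wrist','unit0_mid')[:3]: print(px2w(c,*b['rect'][:2],.052))
E
```

```text
[0.541  0.1819 0.3102] 106.8 w 0.0682 f 0.0 shift [-25.15  -3.48  -0.04] turn -1.369
[(array([284., 168.,  45.,  85.]), 0.69), (array([481., 246.,  77.,  78.]), 0.32), (array([207., 339.,  43.,  99.]), 0.19)]
[0.54086286 0.18416248 0.052     ]
[0.79353207 0.16151757 0.052     ]
[ 0.50982933 -0.05629471  0.052     ]
```

B is detected at (0.541, 0.184), inside the middle bay. Next is C.

Emit:
{"method": "send_rows", "body": {
  "motion": "-0.6 -4.5 -0.6 0 -0.14; -0.6 -9 -1.2 0 -0.28; -0.6 -13.5 -1.8 0 -0.42; -0.6 -18 -2.4 0 -0.56; -0.6 -22.5 -3 0 -0.7"
}}

```text
clock: 28.75
eef_pos: [0.5756, -0.044, 0.3063]
tool_rot: [0.282, 0.959, -0.0, -0.002]
ft_force: [0.3, -0.3, -0.2]
grip_width: 0.0684
grasp_force: 0.0
```

Emit:
{"method": "send_rows", "body": {
  "motion": "-0.6 0 0 0 -0.14; -0.6 0 0 0 -0.28; -0.6 0 0 0 -0.42; -0.6 0 0 0 -0.56; -0.6 0 0 0 -0.67"
}}

```text
clock: 29.25
eef_pos: [0.5755, -0.0425, 0.3061]
tool_rot: [-0.048, 0.999, 0.0, -0.002]
ft_force: [-0.8, 0.7, 0.6]
grip_width: 0.0686
grasp_force: 0.0
```

```bash
python3 go.py .5803 -.0689 .3105 185.2
```

```text
[ 0.5755 -0.0425  0.3061] -174.5 w 0.0686 f 0.0 shift [-0.22 -2.67 -0.44] turn 0.006
```

Emit:
{"method": "send_rows", "body": {
  "motion": "-0.6 -0.2 -2.65 -0.4 0; -0.6 -0.2 -2.65 -0.4 0; -0.6 -0.2 -2.65 -0.4 0"
}}

```text
clock: 29.55
eef_pos: [0.5803, -0.0689, 0.3106]
tool_rot: [-0.045, 0.999, 0.0, -0.002]
ft_force: [-0.7, 0.4, -0.3]
grip_width: 0.0681
grasp_force: 0.0
```

```bash
python3 go.py .608 -.1423 .0085 179.2; python3 - <<'E'
from h import *
im,c=cam('wrist'); save('w9',im)
ref=cv2.imread('pics/w4.png'); cur=im[...,::-1]
x0,y0,x1,y1=196,142,248,222; best=[]
for a in range(-30,31,1):
    tt=cv2.warpAffine(ref,cv2.getRotationMatrix2D(((x0+x1)/2,(y0+y1)/2),a,1),(560,420))[y0:y1,x0:x1]
    r=cv2.matchTemplate(cur,np.ascontiguousarray(tt),cv2.TM_CCOEFF_NORMED); _,v,_,l=cv2.minMaxLoc(r)
    best.append((v,a,l[0]-x0,l[1]-y0))
print(sorted(best)[-3:])
E
```

```text
[ 0.5803 -0.0689  0.3106] -174.8 w 0.0681 f 0.0 shift [-2.2 -7.6 30.2] turn 0.105
[(0.9737836718559265, 1, 0, 0), (0.9777765870094299, -1, 0, 0), (0.9803067445755005, 0, 0, 0)]
```

C hasn't moved either. Picking it, 2 mm towards the free end.

Emit:
{"method": "send_rows", "body": {
  "motion": "-0.6 -1 -3.5 5 0.05; -0.6 -2 -7.6 10 0.1; -0.6 -2 -7.6 15 0.1; -0.6 -2 -7.6 20 0.1; -0.6 -2 -7.6 24 0.1"
}}

```text
clock: 30.1
eef_pos: [0.6071, -0.1421, 0.0828]
tool_rot: [0.004, 1.0, 0.0, -0.0]
ft_force: [-0.3, -0.5, 0.1]
grip_width: 0.0684
grasp_force: 0.0
```

Emit:
{"method": "send_rows", "body": {
  "motion": "-0.6 0 0 2 0; -0.6 0 0 4.5 0; -0.6 0 0 6 0; -0.6 0 0 6.3 0; -0.6 0 0 6.3 0"
}}

```text
clock: 30.6
eef_pos: [0.6069, -0.1414, 0.0213]
tool_rot: [0.004, 1.0, 0.0, -0.001]
ft_force: [-0.2, 0.8, -0.1]
grip_width: 0.0682
grasp_force: 0.0
```

Emit:
{"method": "send_rows", "body": {
  "motion": "1 0 0 0 0; 1 0 0 0 0; 1 0 0 0 0; 1 0 0 0 0; 1 0 0 0 0"
}}

```text
clock: 31.1
eef_pos: [0.6107, -0.1426, 0.0261]
tool_rot: [0.004, 1.0, -0.001, 0.004]
ft_force: [0.1, 0.4, 8.1]
grip_width: 0.0001
grasp_force: 4.2
```

Emit:
{"method": "send_rows", "body": {
  "motion": "1 0 0 -4 0; 1 0 0 -9 0; 1 0 0 -14 0; 1 0 0 -19 0; 1 0 0 -24 0"
}}

```text
clock: 31.6
eef_pos: [0.6075, -0.1421, 0.2659]
tool_rot: [0.004, 1.0, -0.0, 0.001]
ft_force: [1.3, -0.4, -0.5]
grip_width: -0.0002
grasp_force: 0.0
```

Emit:
{"method": "send_rows", "body": {
  "motion": "1 0 0 -3 0; 1 0 0 -6.8 0; 1 0 0 -6.8 0.1; 1 0 0 -6.8 0.24; 1 0 0 -6.8 0.38"
}}

```text
clock: 32.1
eef_pos: [0.6078, -0.1422, 0.332]
tool_rot: [0.196, 0.981, 0.0, 0.002]
ft_force: [0.3, 0.4, -1.1]
grip_width: 0.0004
grasp_force: 0.0
```

```bash
python3 go.py .613 .2035 .315 106.6
```

```text
[ 0.6078 -0.1422  0.332 ] 157.4 w 0.0004 f 0.0 shift [12.79 32.12  1.68] turn 0.887
```

The descent fell 12 mm short because the row was speed-limited, so the fingers closed above C. I'll go back to the view pose and check C.

Emit:
{"method": "send_rows", "body": {
  "motion": "-0.6 0 0 0 -0.14; -0.6 0 0 0 -0.28; -0.6 0 0 0 -0.42; -0.6 0 0 0 -0.48; -0.6 0 0 0 -0.48"
}}

```text
clock: 32.6
eef_pos: [0.6077, -0.1421, 0.3314]
tool_rot: [-0.046, 0.999, -0.0, 0.001]
ft_force: [-0.3, -0.3, 0.8]
grip_width: 0.0683
grasp_force: 0.0
```

```bash
python3 go.py .5803 -.0689 .3105 185.2
```

```text
[ 0.6077 -0.1421  0.3314] -174.7 w 0.0683 f 0.0 shift [2.06 7.54 2.08] turn 0.001
```

Emit:
{"method": "send_rows", "body": {
  "motion": "-0.6 1 4 1 0; -0.6 2.05 7.5 2.1 0; -0.6 2.05 7.5 2.1 0; -0.6 2.05 7.5 2.1 0; -0.6 2.05 7.5 2.1 0"
}}

```text
clock: 33.1
eef_pos: [0.581, -0.0699, 0.3102]
tool_rot: [-0.046, 0.999, -0.0, 0.001]
ft_force: [-0.2, 0.8, -0.9]
grip_width: 0.0685
grasp_force: 0.0
```

```bash
python3 go.py .608 -.1423 .0085 179.2; python3 - <<'E'
from h import *
im,c=cam('wrist'); save('w10',im)
ref=cv2.imread('pics/w4.png'); cur=im[...,::-1]
x0,y0,x1,y1=196,142,248,222; best=[]
for a in range(-30,31,1):
    tt=cv2.warpAffine(ref,cv2.getRotationMatrix2D(((x0+x1)/2,(y0+y1)/2),a,1),(560,420))[y0:y1,x0:x1]
    r=cv2.matchTemplate(cur,np.ascontiguousarray(tt),cv2.TM_CCOEFF_NORMED); _,v,_,l=cv2.minMaxLoc(r)
    best.append((v,a,l[0]-x0,l[1]-y0))
print(sorted(best)[-3:])
E
```

```text
[ 0.581  -0.0699  0.3102] -174.8 w 0.0685 f 0.0 shift [-1.96 -7.43 30.18] turn 0.105
[(0.9717957973480225, 1, 1, -1), (0.972684383392334, 0, 2, -1), (0.9734264016151428, -1, 2, -1)]
```

C is unmoved. Picking again, with a height check this time.

Emit:
{"method": "send_rows", "body": {
  "motion": "-0.6 -1 -3.5 4 0.05; -0.6 -1.85 -7.4 8 0.1; -0.6 -1.85 -7.4 13 0.1; -0.6 -1.85 -7.4 18 0.1; -0.6 -1.85 -7.4 22 0.1"
}}

```text
clock: 33.65
eef_pos: [0.6062, -0.1435, 0.0875]
tool_rot: [0.006, 1.0, -0.0, 0.001]
ft_force: [1.0, -0.2, -0.4]
grip_width: 0.0682
grasp_force: 0.0
```

```bash
python3 go.py .608 -.1423 .0085 179.2
```

```text
[ 0.6062 -0.1435  0.0875] 179.4 w 0.0682 f 0.0 shift [-0.17  0.13  7.9 ] turn 0.003
```

Emit:
{"method": "send_rows", "body": {
  "motion": "-0.6 0 0.1 3 0; -0.6 0 0.1 6 0; -0.6 0 0.1 7.5 0; -0.6 0 0.1 7.9 0; -0.6 0 0.1 7.9 0"
}}

```text
clock: 34.15
eef_pos: [0.6058, -0.1412, 0.0097]
tool_rot: [0.005, 1.0, 0.0, -0.0]
ft_force: [-0.3, 0.3, 0.3]
grip_width: 0.0682
grasp_force: 0.0
```

Emit:
{"method": "send_rows", "body": {
  "motion": "1 0 0 0 0; 1 0 0 0 0; 1 0 0 0 0; 1 0 0 0 0; 1 0 0 0 0"
}}

```text
clock: 34.65
eef_pos: [0.6072, -0.1409, 0.0122]
tool_rot: [0.004, 1.0, -0.001, 0.002]
ft_force: [0.2, -0.7, 6.3]
grip_width: 0.0426
grasp_force: 62.7
```

Emit:
{"method": "send_rows", "body": {
  "motion": "1 0 0 -4 0; 1 0 0 -9 0; 1 0 0 -14 0; 1 0 0 -19 0; 1 0 0 -24 0"
}}

```text
clock: 35.15
eef_pos: [0.6049, -0.14, 0.2522]
tool_rot: [0.004, 1.0, 0.0, -0.0]
ft_force: [0.8, 0.0, -1.0]
grip_width: 0.0418
grasp_force: 61.9
```

Emit:
{"method": "send_rows", "body": {
  "motion": "1 0 0 -3 0; 1 0 0 -6.5 0; 1 0 0 -6.5 0.1; 1 0 3 -6.5 0.24; 1 0 7 -6.5 0.38"
}}

```text
clock: 35.65
eef_pos: [0.6059, -0.0713, 0.315]
tool_rot: [0.197, 0.98, -0.0, 0.0]
ft_force: [0.5, 0.4, -1.5]
grip_width: 0.0426
grasp_force: 61.9
```

```bash
python3 go.py .613 .2035 .315 106.6
```

```text
[ 0.6059 -0.0713  0.315 ] 157.2 w 0.0426 f 61.86537981033325 shift [ 9.99 25.61 -0.  ] turn 0.884
```

Emit:
{"method": "send_rows", "body": {
  "motion": "1 1.5 4 0 0.14; 1 3 8 0 0.28; 1 5 12.5 0 0.42; 1 7 17 0 0.56; 1 8.5 21 0 0.7"
}}

```text
clock: 36.15
eef_pos: [0.6059, 0.1586, 0.3151]
tool_rot: [0.52, 0.854, -0.0, -0.0]
ft_force: [0.5, 0.6, -1.4]
grip_width: 0.0426
grasp_force: 61.8
```

```bash
python3 go.py .613 .2035 .315 106.6
```

```text
[0.6059 0.1586 0.3151] 117.4 w 0.0426 f 61.847355365753174 shift [3.66 2.69 0.01] turn 0.188
```

Emit:
{"method": "send_rows", "body": {
  "motion": "1 3.65 2.7 0 0.1; 1 3.65 2.7 0 0.185; 1 3.65 2.7 0 0.185; 1 3.65 2.7 0 0.185"
}}

```text
clock: 36.55
eef_pos: [0.6136, 0.2008, 0.3149]
tool_rot: [0.594, 0.805, -0.0, -0.0]
ft_force: [0.4, 0.2, -0.8]
grip_width: 0.0423
grasp_force: 61.9
```

```bash
python3 go.py .613 .2035 .041 106.6
```

```text
[0.6136 0.2008 0.3149] 107.2 w 0.0423 f 61.867382526397705 shift [ 0.28  0.05 27.39] turn 0.01
```

Emit:
{"method": "send_rows", "body": {
  "motion": "1 0.25 0.05 4 0.01; 1 0.25 0.05 8 0.01; 1 0.25 0.05 12 0.01; 1 0.25 0.05 16 0.01; 1 0.25 0.05 19 0.01"
}}

```text
clock: 37.05
eef_pos: [0.6124, 0.2014, 0.1228]
tool_rot: [0.599, 0.801, -0.001, -0.001]
ft_force: [0.0, -0.0, -1.4]
grip_width: 0.0424
grasp_force: 61.9
```

```bash
python3 go.py .613 .2035 .041 106.6
```

```text
[0.6124 0.2014 0.1228] 106.4 w 0.0424 f 61.867979764938354 shift [0.19 0.14 8.18] turn -0.003
```

Emit:
{"method": "send_rows", "body": {
  "motion": "1 0 0 3 0; 1 0 0 5.5 0; 1 0 0 7.5 0; 1 0 0 8.1 0; 1 0 0 8.1 0"
}}

```text
clock: 37.55
eef_pos: [0.613, 0.2022, 0.0435]
tool_rot: [0.599, 0.801, -0.001, -0.001]
ft_force: [0.2, -0.4, -2.1]
grip_width: 0.0424
grasp_force: 61.9
```

Emit:
{"method": "send_rows", "body": {
  "motion": "1 0 0 0.1 0; 1 0 0 0.1 0"
}}

```text
clock: 37.75
eef_pos: [0.6148, 0.2036, 0.0449]
tool_rot: [0.598, 0.801, 0.001, 0.001]
ft_force: [0.6, 1.6, -1.8]
grip_width: 0.042
grasp_force: 61.9
```

Emit:
{"method": "send_rows", "body": {
  "motion": "1 0 0 0.3 0; 1 0 0 0.45 0; -0.2 0 0 0.45 0; -0.25 0 0 0.45 0; -0.25 0 0 0.45 0"
}}

```text
clock: 38.25
eef_pos: [0.6136, 0.2037, 0.0387]
tool_rot: [0.598, 0.801, 0.0, 0.0]
ft_force: [0.0, 0.1, -0.1]
grip_width: 0.0535
grasp_force: 0.0
```

Emit:
{"method": "send_rows", "body": {
  "motion": "-0.25 0 0 -3 0; -0.25 0 0 -7 0; -0.25 0 0 -12 0; -0.25 0 0 -17 0; -0.25 0 0 -22 0"
}}

```text
clock: 38.75
eef_pos: [0.6132, 0.2035, 0.2606]
tool_rot: [0.598, 0.801, 0.0, -0.0]
ft_force: [1.1, 1.1, -0.4]
grip_width: 0.053
grasp_force: 0.0
```

Emit:
{"method": "send_rows", "body": {
  "motion": "-0.6 4 4 -5 0; -0.6 4 7 -5 0; -0.6 4 7 -5 0; -0.6 4 7 -5 0"
}}

```text
clock: 39.15
eef_pos: [0.6707, 0.2633, 0.307]
tool_rot: [0.598, 0.802, 0.0, -0.0]
ft_force: [-0.4, -0.1, -0.7]
grip_width: 0.0682
grasp_force: 0.0
```

```bash
python3 go.py .54 .182 .31 106.6
```

```text
[0.6707 0.2633 0.307 ] 106.6 w 0.0682 f 0.0 shift [ -4.07 -14.84  -0.3 ] turn -0.001
```

Emit:
{"method": "send_rows", "body": {
  "motion": "-0.6 -1 -4 0 0; -0.6 -2 -8 0 0; -0.6 -4 -12 0 0; -0.6 -4 -14.8 0 0; -0.6 -4 -14.8 0 0"
}}

```text
clock: 39.65
eef_pos: [0.534, 0.179, 0.3091]
tool_rot: [0.599, 0.801, -0.001, -0.001]
ft_force: [0.1, 0.1, 1.6]
grip_width: 0.0681
grasp_force: 0.0
```

```bash
python3 - <<'E'
from h import *
im,c=cam('wrist'); save('w11',im)
o=bot.get_obs();print(o['eef_pos'])
for b in boxes_of('wrist','unit0_mid'): print(np.round(b['rect']),round(b['conf'],2),px2w(c,*b['rect'][:2],.052))
E
```

```text
[0.53637079 0.18007863 0.30930303]
[292. 168.  43.  82.] 0.75 [0.54057187 0.18360652 0.052     ]
```

View pics/w11.png

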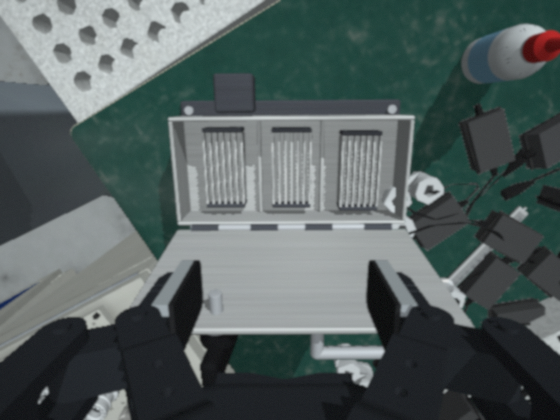

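Picture: housings sit in all three bays, at columns 224, 291 and 360, square and flat. Now I'll regrip the handle from above, reversing the way I released it.

Emit:
{"method": "send_rows", "body": {
  "motion": "0.5 -3 1.5 0 -0.14; 0.5 -6 3 0 -0.28; 0.5 -9 4.5 0 -0.42; 0.5 -11.6 5.5 0 -0.56; 0.5 -11.6 5.5 0 -0.7"
}}

```text
clock: 40.25
eef_pos: [0.6274, 0.0829, 0.3065]
tool_rot: [0.287, 0.958, -0.001, 0.0]
ft_force: [0.3, 0.4, -0.7]
grip_width: 0.0214
grasp_force: 0.0
```

Emit:
{"method": "send_rows", "body": {
  "motion": "0.5 0 0 0 -0.14; 0.5 0 0 0 -0.28; 0.5 0 0 0 -0.42; 0.5 0 0 0 -0.56; 0.5 0 0 0 -0.7"
}}

```text
clock: 40.75
eef_pos: [0.6257, 0.0861, 0.3076]
tool_rot: [-0.061, 0.998, -0.0, -0.0]
ft_force: [-0.7, 0.5, 0.7]
grip_width: 0.0214
grasp_force: 0.0
```

Emit:
{"method": "send_rows", "body": {
  "motion": "0.5 0 0 0 -0.14; 0.5 0 0 0 -0.17; 0.5 0 0 0 -0.17"
}}

```text
clock: 41.05
eef_pos: [0.6255, 0.0861, 0.3077]
tool_rot: [-0.143, 0.99, -0.0, -0.0]
ft_force: [-0.3, -0.6, -0.3]
grip_width: 0.0215
grasp_force: 0.0
```

```bash
python3 go.py .6222 .085 .1925 196.4
```

```text
[0.6255 0.0861 0.3077] -163.5 w 0.0215 f 0.0 shift [ 3.400e-01 -1.000e-02  1.152e+01] turn 0.001
```

Emit:
{"method": "send_rows", "body": {
  "motion": "0.5 0.3 0 4 0; 0.5 0.3 0 7 0; 0.5 0.3 0 9 0; 0.5 0.3 0 9.6 0; 0.5 0.3 0 9.6 0"
}}

```text
clock: 41.55
eef_pos: [0.6215, 0.085, 0.2114]
tool_rot: [-0.143, 0.99, 0.0, -0.001]
ft_force: [-0.6, 1.3, 0.3]
grip_width: 0.0217
grasp_force: 0.0
```

Emit:
{"method": "send_rows", "body": {
  "motion": "0.5 0 0 1 0; 0.5 0 0 1.9 0; 0.5 0 0 1.9 0; 1 0 0 1.9 0; 1 0 0 1.9 0"
}}

```text
clock: 42.05
eef_pos: [0.6218, 0.0841, 0.1941]
tool_rot: [-0.143, 0.99, -0.001, 0.0]
ft_force: [-0.5, -2.9, 0.6]
grip_width: 0.0075
grasp_force: 58.5
```

Emit:
{"method": "send_rows", "body": {
  "motion": "1 0 0 0 0; 1 0 0 0 0; 1 0 0 0 0"
}}

```text
clock: 42.35
eef_pos: [0.6218, 0.0842, 0.1941]
tool_rot: [-0.143, 0.99, -0.001, 0.0]
ft_force: [0.8, -5.0, 1.5]
grip_width: 0.0078
grasp_force: 58.6
```

Emit:
{"method": "send_rows", "body": {
  "motion": "1 0 1.4 -0.55 0; 1 0 2.9 -0.9 0; 1 0 4.3 -1.1 0; 1 0 5.8 -1.15 0; 1 0 7.25 -1.05 0"
}}

```text
clock: 42.85
eef_pos: [0.6009, 0.1539, 0.2057]
tool_rot: [-0.143, 0.99, -0.001, 0.001]
ft_force: [-2.6, -5.0, 3.0]
grip_width: 0.0079
grasp_force: 60.9
```

Emit:
{"method": "send_rows", "body": {
  "motion": "1 0 1.45 0.25 0; 1 0 2.9 0.6 0; 1 0 4.25 1.15 0; 1 0 5.6 1.8 0; 1 0 6.8 2.55 0"
}}

```text
clock: 43.35
eef_pos: [0.5809, 0.2206, 0.1789]
tool_rot: [-0.143, 0.99, 0.0, -0.0]
ft_force: [-4.6, -3.1, 4.5]
grip_width: 0.0079
grasp_force: 60.4
```

Emit:
{"method": "send_rows", "body": {
  "motion": "1 0 1.15 0.9 0; 1 0 2.25 1.9 0; 1 0 3.2 3.05 0; 1 0 4 4.25 0; 1 0 4.75 5.5 0"
}}

```text
clock: 43.85
eef_pos: [0.568, 0.2658, 0.1223]
tool_rot: [-0.143, 0.99, -0.0, -0.0]
ft_force: [-1.1, -4.7, 2.7]
grip_width: 0.0075
grasp_force: 60.6
```

Emit:
{"method": "send_rows", "body": {
  "motion": "1 0 0.4 0.95 0; 1 0 0.75 1.9 0; 1 0 0.85 2.35 0; 1 0 0.85 2.6 0; 1 0 0.85 2.8 0"
}}

```text
clock: 44.35
eef_pos: [0.5658, 0.2734, 0.1012]
tool_rot: [-0.143, 0.99, 0.001, 0.001]
ft_force: [-16.4, -8.6, 37.1]
grip_width: 0.0079
grasp_force: 64.4
```

```bash
python3 go.py .5697 .2747 .0987 196.4; python3 -c "
from h import *; print(bot.get_obs()['ft_force'])"
```

```text
[0.5658 0.2734 0.1012] -163.6 w 0.0079 f 64.36416864395142 shift [-0.41  0.01  0.25] turn 0.001
[-16.44037289  -8.59363555  37.12574415]
```

37 N upward says the lid is on its stop. I'll relax, open and lift off, then check the lid and wing.

Emit:
{"method": "send_rows", "body": {
  "motion": "1 -0.1 0 -0.3 0; 0 -0.1 0 -0.3 0; -1 -0.1 0 -0.3 0; -1 -0.1 0 -0.3 0; -1 -0.1 0 -0.3 0"
}}

```text
clock: 44.85
eef_pos: [0.5672, 0.2739, 0.0979]
tool_rot: [-0.143, 0.99, 0.0, -0.0]
ft_force: [-0.4, -0.6, -1.0]
grip_width: 0.0653
grasp_force: 0.0
```

Emit:
{"method": "send_rows", "body": {
  "motion": "-1 0 0 0 0; -1 0 0 -2 0; -1 0 0 -5 0; -1 0 0 -9 0; -1 0 0 -11 0"
}}

```text
clock: 45.35
eef_pos: [0.5683, 0.2744, 0.2122]
tool_rot: [-0.143, 0.99, 0.001, 0.002]
ft_force: [0.5, -0.4, 0.3]
grip_width: 0.0856
grasp_force: 0.0
```

```bash
python3 go.py .4605 .2416 .21 98; python3 - <<'E'
from h import *
im,c=cam('wrist'); save('w12',im)
for t in ['screw_wing']:
    for b in boxes_of('wrist',t): print(t,np.round(b['rect']),round(b['conf'],2),px2w(c,*b['rect'][:2],.118))
E
```

```text
[0.5683 0.2744 0.2122] -163.6 w 0.0856 f 0.0 shift [11.26 -0.1   0.16] turn 1.718
screw_wing [284.  37. 105.  52.] 0.87 [0.46395381 0.24334719 0.118     ]
```

Emit:
{"method": "send_rows", "body": {
  "motion": "-1 4 0 0 0.14; -1 8 0 0 0.28; -1 11.2 0 0 0.42; -1 11.2 0 0 0.56; -1 11.2 0 0 0.7"
}}

```text
clock: 45.95
eef_pos: [0.4578, 0.2414, 0.2074]
tool_rot: [0.208, 0.978, -0.001, -0.001]
ft_force: [-0.3, 0.5, 1.1]
grip_width: 0.0855
grasp_force: 0.0
```

Emit:
{"method": "send_rows", "body": {
  "motion": "-1 0 0 0 0.14; -1 0 0 0 0.28; -1 0 0 0 0.42; -1 0 0 0 0.56; -1 0 0 0 0.7"
}}

```text
clock: 46.45
eef_pos: [0.4589, 0.2417, 0.207]
tool_rot: [0.531, 0.848, -0.001, -0.001]
ft_force: [0.1, 0.2, -0.7]
grip_width: 0.0854
grasp_force: 0.0
```

Emit:
{"method": "send_rows", "body": {
  "motion": "-1 0 0 0 0.1; -1 0 0 0 0.1; -1 0 0 0 0.1"
}}

```text
clock: 46.75
eef_pos: [0.4591, 0.2418, 0.2076]
tool_rot: [0.569, 0.822, -0.001, -0.0]
ft_force: [-0.2, -0.2, -0.4]
grip_width: 0.0855
grasp_force: 0.0
```

```bash
python3 go.py .461 .242 .105 110; cat > wing.py <<'E'
from h import *
im,c=cam('wrist'); save('w13',im)
o=bot.get_obs();M=R.from_quat(o['tool_rot']).as_matrix();ph=np.degrees(np.arctan2(M[1,0],M[0,0]))
b=boxes_of('wrist','screw_wing')[0];print(b); u,v,w,h=b['rect']
m=np.zeros(im.shape[:2],np.uint8);y0,y1,x0,x1=int(max(0,v-h/2-5)),int(v+h/2+5),int(u-w/2-5),int(u+w/2+5)
m[y0:y1,x0:x1]=(im[y0:y1,x0:x1].max(2)<60)*255
n,l,s,ce=cv2.connectedComponentsWithStats(m);k=1+s[1:,4].argmax()
r=cv2.minAreaRect(np.argwhere(l==k)[:,::-1].astype(np.float32));print(r,s[k])
box=cv2.boxPoints(r);e=max([(box[1]-box[0]),(box[2]-box[1])],key=np.linalg.norm)
P=px2w(c,r[0][0]-e[0]/2,r[0][1]-e[1]/2,.12);Q=px2w(c,r[0][0]+e[0]/2,r[0][1]+e[1]/2,.12)
print('ctr',(P+Q)/2,'len',np.linalg.norm(P-Q),'ang',np.degrees(np.arctan2(*(Q-P)[1::-1]))%180,'phi',ph, 'tcp px',w2px(c,[*o['eef_pos'][:2],.12]))
E
python3 wing.py
```

```text
[0.4591 0.2418 0.2076] 110.6 w 0.0855 f 0.0 shift [-0.05  0.2  10.26] turn 0.011
{'rect': [287.8, 213.8, 43.1, 87.7], 'conf': 0.73}
((287.0, 211.0), (90.0, 38.0), 90.0) [ 268  166   39   91 1991]
ctr [0.46042783 0.24323472 0.12      ] len 0.06238508998031639 ang 110.69852013868457 phi 110.60281335517759 tcp px [284.54610111 213.85962437]
```

View pics/w13.png

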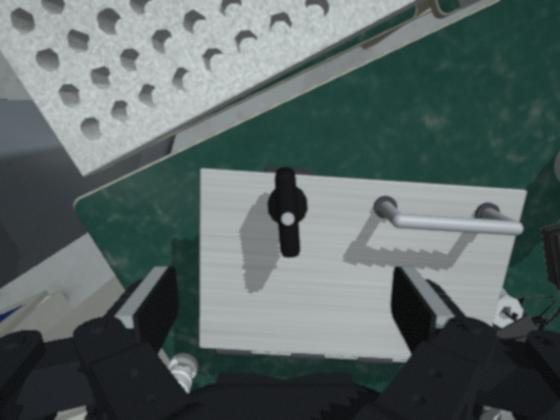

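Picture: the lid is shut and the wing runs (285,168)–(290,256), about 3° off the tool, with its centre 3 px to the right. I'll correct, grip and turn counter-clockwise.

Emit:
{"method": "send_rows", "body": {
  "motion": "-1 0.05 0.2 4 -0.05; -1 0.05 0.2 8 -0.05; -1 0.05 0.2 10.2 -0.05; 0.3 0.05 0.2 10.2 -0.05; 1 0.05 0.2 10.2 -0.05"
}}

```text
clock: 47.35
eef_pos: [0.4613, 0.2432, 0.1069]
tool_rot: [0.549, 0.836, -0.0, -0.0]
ft_force: [0.3, -0.3, 0.7]
grip_width: 0.0591
grasp_force: 0.0
```

Emit:
{"method": "send_rows", "body": {
  "motion": "1 0 0 0 0; 1 0 0 0 0; 1 0 0 0 0; 1 0 0 0 0; 1 0 0 0 0"
}}

```text
clock: 47.85
eef_pos: [0.461, 0.2432, 0.1083]
tool_rot: [0.549, 0.836, 0.0, 0.0]
ft_force: [-3.6, -1.0, 6.7]
grip_width: 0.0126
grasp_force: 59.1
```

Emit:
{"method": "send_rows", "body": {
  "motion": "1 0 0 0.02 -0.14; 1 0 0 0.04 -0.28; 1 0 0 0.07 -0.42; 1 0 0 0.09 -0.56; 1 0 0 0.11 -0.7"
}}

```text
clock: 48.35
eef_pos: [0.4603, 0.2428, 0.1072]
tool_rot: [0.227, 0.974, -0.0, -0.0]
ft_force: [-5.1, -2.8, 8.7]
grip_width: 0.0125
grasp_force: 59.0
```

```bash
python3 go.py .4605 .242 .105 110; python3 -c "
from h import *; o=bot.get_obs();print(o['ft_force'],o['ft_torque'])"
```

```text
[0.4603 0.2428 0.1072] 153.8 w 0.0125 f 59.02271926403046 shift [-0.05 -0.06  0.22] turn 0.764
[-5.05830471 -2.80554167  8.71463131] [-0.55465088  1.11705707 -0.16507131]
```

Smooth so far. Carrying on.

Emit:
{"method": "send_rows", "body": {
  "motion": "1 0 0 0.02 -0.14; 1 0 0 0.04 -0.28; 1 0 0 0.07 -0.42; 1 0 0 0.09 -0.56; 1 0 0 0.11 -0.7"
}}

```text
clock: 48.85
eef_pos: [0.4601, 0.242, 0.106]
tool_rot: [-0.121, 0.993, -0.001, -0.001]
ft_force: [-4.6, -4.4, 9.7]
grip_width: 0.0127
grasp_force: 59.2
```

Emit:
{"method": "send_rows", "body": {
  "motion": "1 0 0 0.02 -0.14; 1 0 0 0.04 -0.28; 1 0 0 0.07 -0.42; 1 0 0 0.09 -0.56; 1 0 0 0.11 -0.7"
}}

```text
clock: 49.35
eef_pos: [0.4604, 0.2413, 0.1049]
tool_rot: [-0.454, 0.891, -0.001, -0.001]
ft_force: [-4.1, -6.9, 9.1]
grip_width: 0.0124
grasp_force: 59.1
```

Emit:
{"method": "send_rows", "body": {
  "motion": "1 0 0 0.02 -0.14; 1 0 0 0.04 -0.28; 1 0 0 0.07 -0.42; 1 0 0 0.09 -0.56; 1 0 0 0.11 -0.7"
}}

```text
clock: 49.85
eef_pos: [0.4612, 0.2409, 0.1038]
tool_rot: [0.732, -0.682, 0.002, 0.001]
ft_force: [-1.6, -6.6, 8.3]
grip_width: 0.0128
grasp_force: 59.0
```

```bash
python3 go.py .4605 .242 .1 -73.3; python3 -c "
from h import *; o=bot.get_obs();print(o['ft_force'],o['ft_torque'],o['joint_pos'])"
```

```text
[0.4612 0.2409 0.1038] -86.0 w 0.0128 f 58.96741211414337 shift [-0.12  0.06  0.38] turn -0.221
[-1.61888588 -6.57009497  8.27734443] [-1.56212748  0.62549645 -0.14615386] [ 0.48375808  0.37195581 -0.15981205  1.0399848  -0.00415499 -1.15734224]
```

Emit:
{"method": "send_rows", "body": {
  "motion": "1 0 0 0.02 -0.1; 1 0 0 0.03 -0.2; 1 0 0 0.04 -0.27; 1 0 0 0.04 -0.27"
}}

```text
clock: 50.25
eef_pos: [0.4615, 0.2412, 0.1035]
tool_rot: [0.815, -0.58, 0.002, 0.001]
ft_force: [-2.3, -5.8, 8.2]
grip_width: 0.0124
grasp_force: 59.5
```

```bash
python3 go.py .4605 .242 .1 -73.3; python3 -c "
from h import *; o=bot.get_obs();print(o['ft_force'],o['ft_torque'],o['joint_pos'])"
```

```text
[0.4615 0.2412 0.1035] -70.8 w 0.0124 f 59.46381211280823 shift [-0.11  0.07  0.35] turn 0.043
[-2.28563861 -5.80210712  8.17888536] [-1.33669845  0.59054693 -0.50709944] [ 0.48369386  0.3723909  -0.16002515  1.03850111 -0.00354719 -1.42151841]
```

Torque is rising to 0.5 N m, so it's tight. I'll release and lift off.

Emit:
{"method": "send_rows", "body": {
  "motion": "1 0 0 0 -0.06; 0 0 0 0 -0.03; -1 0 0 0 -0.03; -1 0 0 0 -0.03; -1 0 0 0 -0.03"
}}

```text
clock: 50.75
eef_pos: [0.4612, 0.2434, 0.1018]
tool_rot: [0.824, -0.566, -0.0, -0.0]
ft_force: [-0.3, 0.0, -0.1]
grip_width: 0.0702
grasp_force: 0.0
```

Emit:
{"method": "send_rows", "body": {
  "motion": "-1 0 0 0 0; -1 0 0 -3 0; -1 0 0 -7 0; -1 0 0 -11 0; -1 0 0 -11 0"
}}

```text
clock: 51.25
eef_pos: [0.4644, 0.245, 0.2179]
tool_rot: [0.824, -0.566, 0.003, -0.005]
ft_force: [0.9, -0.1, 0.2]
grip_width: 0.0854
grasp_force: 0.0
```

```bash
python3 wing.py; python3 - <<'E'
from h import *
im,c=cam('side'); ref=cv2.imread('pics/side0.png')[...,::-1]
save('s2',im); a=im[210:285,245:395].astype(int); b=ref[210:285,245:395].astype(int)
print('lid region diff vs start',abs(a-b).mean(), (abs(a-b).max(2)>60).mean())
E
```

```text
{'rect': [292.4, 203.9, 43.0, 83.1], 'conf': 0.78}
((291.0, 205.0), (88.0, 52.0), 90.0) [ 265  161   53   89 2491]
ctr [0.46200926 0.2413153  0.12      ] len 0.06317910587455648 ang 111.2486564545192 phi -69.00177185483058 tcp px [287.8810355 209.8876567]
lid region diff vs start 5.649955555555556 0.012533333333333334
```

The wing is within a few degrees of its tight direction, and the lid looks as it did at the start. Handing in.

```bash
python3 -c "
from h import *; print(workorder.job_done())"
```

```text
the job is handed in; nothing more can be done
None
```

Job handed in at about 51 s, no verdict returned: all three housings lie flat in their bays, the lid is down, and the screw is turned back hand-tight; the arm went nowhere near the bottle, calliper or coupling.

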